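Stand up the press pad and hold it flush on the tilted cover

ROBOT

A 7-joint arm with a two-finger parallel gripper is mounted at the origin on the work surface. World frame = base frame: x ahead of the robot, y to its left, z up, the work surface at z = 0. Lengths are in m, angles in rad, forces in N, time in s.
With the tool pointing down it reaches from about 0.425 to 0.95 m from the base axis. Payload 4.7 kg.
Tool frame: the origin (TCP) lies on the centre line of the jaws, within the pads' length; the fingertips stand 11 mm ahead of it and the grasp point (between the pads) lies 8 mm behind it; z points along the fingers, y is the direction in which the jaws open and shut (so a half turn about z gives the same grasp; the last joint's range is limited). The gripper opens to 87 mm and grips with 3 to 60 N. Pads are 19 mm wide; open, the fingers measure 117 mm over their backs; the gripper's body (75 mm by 190 mm) begins 51 mm behind the grasp point.
Start: joints at [-1.298, 0.469, -0.049, 1.532, 0.024, 1.141, -0.082], TCP at [0.201, 0.645, 0.234] pointing down, gripper open.
Joint ranges: [-2.59, 2.59], [-0.33, 1.99], [-1.39, 1.29], [0.1, 2.45], [-1.04, 4.18], [0.21, 1.99], [-2.66, 2.66]. Speed limits (rad/s): [2.57, 2.57, 3.14, 3.14, 3.14, 3.14, 3.14].

INTERFACE

Orientations are given as a unit quaternion [x, y, z, w].
In Python, from station import get_obs, snapshot, hand_in gives the robot as it stands.
- The arm moves only by the tool send_rows, never from a script. Its argument "motion" is a list of rows, each a list of 2 entries, a list of its own where there are three numbers: the shift along the world's x, y, z as a fraction of full scale, then the turn, a rotation vector about the world's x, y, z as a fraction of full scale. A call has 1 to 20 rows; each row is the pose to reach, as a shift and turn from the pose commanded when the call began; what a row does not reach only later rows make up. Full scale, the value 1, is 0.1 m for a shift and 90 degrees for a turn. A row lasts 1/12 s, in which the tool goes at most 41.7 mm and 7.16 degrees, less where a joint would pass 70% of its speed; a pose out of reach is approached as far as the arm can. A call with a number of a shift or a turn outside -1 to 1 is refused whole. A call with a gripper value outside its range is refused whole. "grip" is the opening, from 0 (shut) to 1 (fully open), set as the call begins (left out, the last holds). The fingers move at their own pace and stop on an object; "force" is the grip in N (left out, the last holds). Time passes only in rows, so rows that repeat a pose let the fingers close. It gives the time, the measured TCP pose, the force and the opening at its end, in the units of the state.
- get_obs(): the state, without advancing time (a new reading comes with each control period).
- snapshot(name): name is "scene" or "side" or "wrist"; returns a dict with "pixels" (400x640x3 uint8, red, green, blue), "K" (3x3 intrinsics, pixels), "rvec" (rotation vector, rad) and "tvec" (3), from world to camera coordinates, as OpenCV has them. Camera axes: x right, y down, z forward; pixel columns grow to the right and rows downward; lengths in m; the calibration is good to about 2 mm. A picture is of the moment at which its call begins. There is no depth.
- hand_in(): hands the job in, once; it reports no verdict.
The state is a dict: "clock": time; "joint_positions": joint angles; "qvel": joint speeds; "joint_efforts": joint torques, N m; "position": TCP position; "eef_rot": TCP orientation; "force": force on the tool from outside, world axes, zero at the start; "torque": the same for the moment, N m; "gripper_width": opening from 0.0 (shut) to 1.0 (fully open).
Only numpy, scipy, OpenCV 4.12 (cv2) and the standard library are available. Lean on these libraries where they do the work, as an engineer would, in place of code of your own. Each camera call takes 0.05 s, during which the arm holds its last target.

TASK

The T-handled press pad has toppled on the bench: first stand it upright on its rubber face on the bench and let go of it, so that it stands by itself. Then take it by its T grip, tilt it to match the slope of the cover on the bonding fixture, and press it gently but firmly (about 10 N) flush against the middle of the cover, its long side along the fixture's hinge. Finish while still gripping the pad and pressing it there; leave the fixture's slope and everything else on the bench alone.

Things in the scene. Friction and masses are not known exactly. Their poses are not given: they have to be found in the camera images.
- pad: press pad, 0.22-0.42 kg: foot 50 (x) x 70 (y) x 14 mm, rubber below; orange stem 22 (x) x 14 (y) mm, heights 14-72; orange T bar 50 (x) x 14 (y) mm, heights 70-88. Origin: centre of the rubber face; z from there up the stem. Grip stem or T across y. Starts lying on its +x side: z and y level, z roughly to the robot's left, origin 25 mm up. A half turn about z looks the same
- pad_grip (a point): on the pad's stem axis, 72 mm from the rubber face, at the lower edge of the T bar: where to grip it; axes as the pad's
- stage: tilting stage of the fixture: aluminium plate 150 (x) x 145 (y) x 10 mm carrying a grey square cover, hinged at its lower edge, farthest from the robot. Origin: middle of the hinge, 40 mm above the bench; x up the slope towards the robot, y along the hinge, z square out of the face, up and away from the robot. Slope 0.2 to 0.6 rad, new each time; stiff, does not give under 30 N
- stage_face (a point): middle of the cover, on its flat surface (75 mm up the slope from the hinge, 9 mm out of the plate's mid plane); axes as the stage's. The flat is 124 x 124 mm inside a black rim 6 mm wide that stands 5 mm above it. Never press it with more than 40 N
- fixture: fixed base of the bonding fixture, aluminium plate 190 x 180 x 14 mm (origin: centre of its underside), with two blue 50 mm hinge cheeks on the side away from the robot
- locker_bottle: small loose red bottle with white cap, 34 mm across, 85 mm tall, stands between fixture and pad; origin under its centre; to be left alone
- cartridge: loose white sealant cartridge, 50 mm across, 215 mm tall, at the back; origin under its centre; to be left alone
- hammer: loose hammer with orange handle at the back left; to be left alone
- screwdriver: loose screwdriver with yellow handle on the left; to be left alone
Mind the look-alikes: they are no part of the job. What is shaped like the pad but turquoise or yellow is not meant.

How it is judged:
On the way, in this order (a step that is already met when the one before it is completed fails the run):
1. the pad stands upright on the bench on its rubber face, let go (angle between pad's own z axis and vertical below 0.08 rad and height (world z) of pad_grip above 0.065 m and height (world z) of pad below 0.005 m and linear speed of pad below 0.02 m/s and contact force between the fingers and pad below 0.1 N), for 0.2 s.
2. the pad is lifted off the bench in the gripper (height (world z) of pad above 0.03 m and contact force between pad and stage below 0.1 N and contact force between the fingers and pad above 0.5 N), for 0.1 s.
At the end, for the whole second after the job is handed in: the pad, held by the fingers and at rest, is flush on the cover: faces parallel within 0.06 rad, gap under 3 mm, centre within 20 mm of the cover's middle along each side, long side within 0.2 rad of the hinge line, pressed with 5 to 30 N (angle between the z axis of pad and the z axis of stage_face, either way round below 0.06 rad and angle between the y axis of pad and the y axis of stage_face, either way round below 0.2 rad and x of pad in the frame of stage_face between -0.02 and 0.02 m and y of pad in the frame of stage_face between -0.02 and 0.02 m and z of pad in the frame of stage_face below 0.003 m and z of pad_grip in the frame of stage_face above 0.06 m and contact force between pad and stage between 5 and 30 N and contact force between the fingers and pad above 2 N and linear speed of pad below 0.01 m/s); the arm keeps its last pose, push and grip.
It fails at once if the cover is pressed with more than 40 N (contact force between pad and stage above 40 N).
It fails at once if the stage's slope is changed (distance of stage_face from where it was at the start of the episode above 0.006 m).
It fails at once if a bystander is disturbed (distance of any of locker_bottle, cartridge, hammer, screwdriver from where it was at the start of the episode above 0.02 m).
It also fails if it takes over 72 s, if anything falls off the work surface, if the arm or the gripper's body presses on something with over 40 N, if the wrist force passes 120 N, or if a joint passes its speed limit or range.

## Working session

There is one attempt and no reset: what is moved stays moved. The work goes in short steps, Python scripts to look and compute and a tool call to move; the robot and the scene stay as the last step left them, time stands still between calls to the robot, and variables do not carry over. Pictures are saved under pics/ and viewed, and the job is handed in when it is done.

Besides the shell and the picture viewer there is one more tool, called by a JSON object that holds its "fn" and its "kwargs", one argument or row to a line. send_rows: Moves the arm, as the interface text tells. Its arguments: {"type":"object","properties":{"motion":{"type":"array"},"grip":{"type":"number"},"force":{"type":"number"}},"required":["motion"]}

```bash
mkdir -p pics; ls
python3 - <<'E'
from station import get_obs, snapshot
import cv2
o=get_obs();print(o)
for n in("scene","side","wrist"):
    s=snapshot(n);cv2.imwrite(f"pics/{n}0.png",s["pixels"][:,:,::-1]);print(n,s["K"],s["rvec"],s["tvec"])
E
```

```text
pics
{'clock': 0.0, 'joint_positions': array([-1.2979019 ,  0.46943587, -0.04859862,  1.5336824 ,  0.02409443,
        1.14097874, -0.0822797 ]), 'qvel': array([ 1.33819340e-03, -4.11486664e-05, -1.45505696e-03,  7.13290470e-04,
       -2.16288994e-04,  3.72317402e-04, -2.25972439e-04]), 'joint_efforts': array([-6.75723713e-04, -5.07965791e+01, -8.10363377e-02, -2.36158955e+01,
       -6.13824581e-02,  3.77977139e-02,  1.81113624e-04]), 'position': array([0.20044915, 0.6439542 , 0.23250805]), 'eef_rot': array([ 1.50299127e-01,  9.88640102e-01, -9.52787737e-04, -1.13135264e-04]), 'force': array([ 0.89544067,  0.05364695, -0.67883935]), 'torque': array([ 0.00303578,  0.00981678, -0.01920306]), 'gripper_width': 0.995801288809316}
scene [[492.97766043   0.         318.8630148 ]
 [  0.         492.97766043 199.87321913]
 [  0.           0.           1.        ]] [ 1.0007648   2.53857631 -0.96543694] [ 0.39599076 -0.29401912  1.66815863]
side [[436.55658436   0.         321.46122337]
 [  0.         436.55658436 203.0682384 ]
 [  0.           0.           1.        ]] [ 2.14503351 -0.92060441  0.41510485] [-0.3585257   0.34705838  0.85105037]
wrist [[303.23243322   0.         323.54829929]
 [  0.         303.23243322 203.34749944]
 [  0.           0.           1.        ]] [-2.35047948 -1.72957597 -0.22751604] [-0.67359337 -0.03225833  0.38950932]
```

View pics/scene0.png

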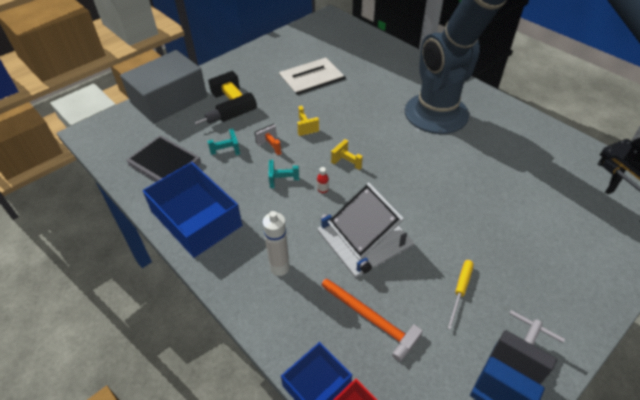

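View pics/side0.png

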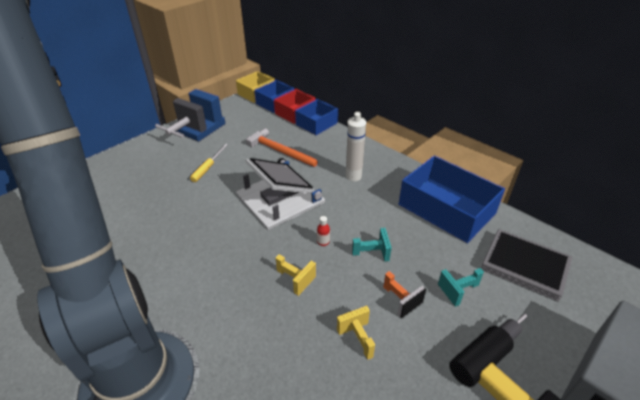

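View pics/wrist0.png

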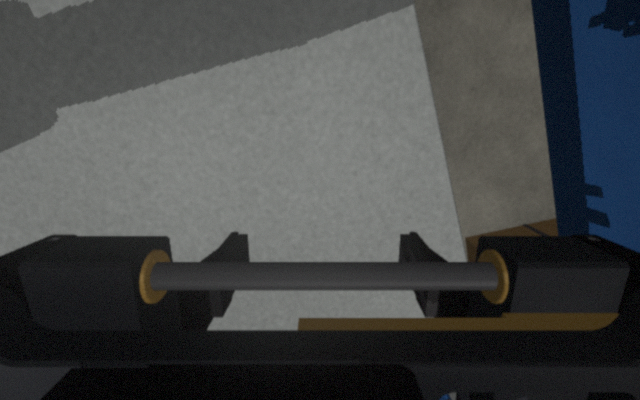

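Candidates for the pad: orange/black at scene (270,138) / side (403,293). The look-alikes are turquoise at scene (223,144) and (283,174), and yellow at (307,122) and (346,153); the orange hammer handle is at (365,310). The description asks for an orange stem, so I choose the pad at scene (270,138). I'll check it in a close crop.

Run:
```python
import cv2
a=cv2.imread("pics/scene0.png");b=cv2.imread("pics/side0.png")
cv2.imwrite("pics/c1.png",cv2.resize(a[115:165,240:300],None,fx=12,fy=12,interpolation=cv2.INTER_CUBIC))
cv2.imwrite("pics/c2.png",cv2.resize(b[260:325,370:440],None,fx=9,fy=9,interpolation=cv2.INTER_CUBIC))
cv2.imwrite("pics/c3.png",cv2.resize(a[165:285,300:420],None,fx=5,fy=5,interpolation=cv2.INTER_CUBIC))
cv2.imwrite("pics/c4.png",cv2.resize(b[140:240,225:345],None,fx=6,fy=6,interpolation=cv2.INTER_CUBIC))
```

```text
(no output)
```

View pics/c1.png

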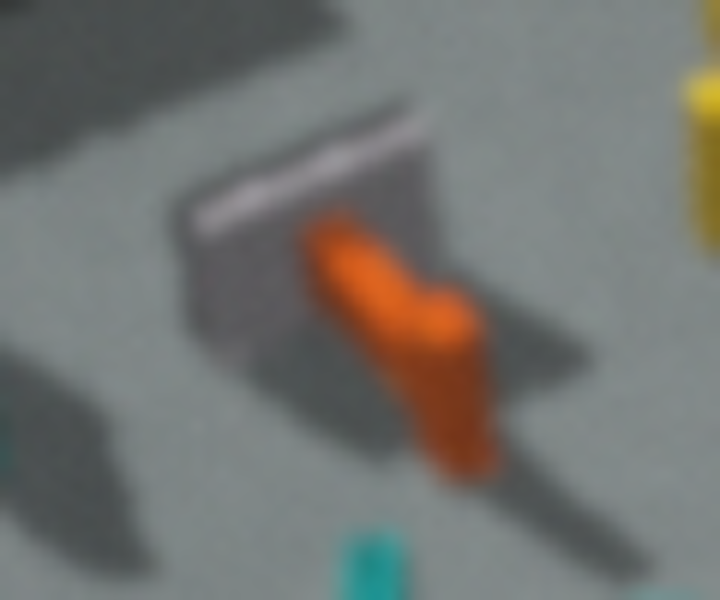

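View pics/c2.png

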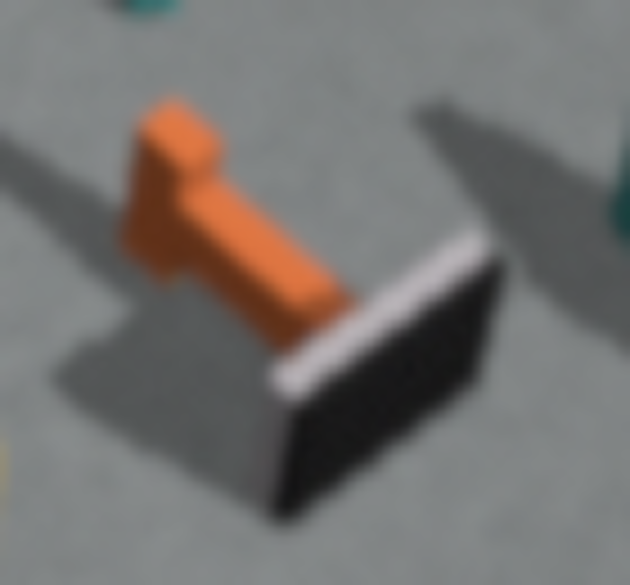

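View pics/c3.png

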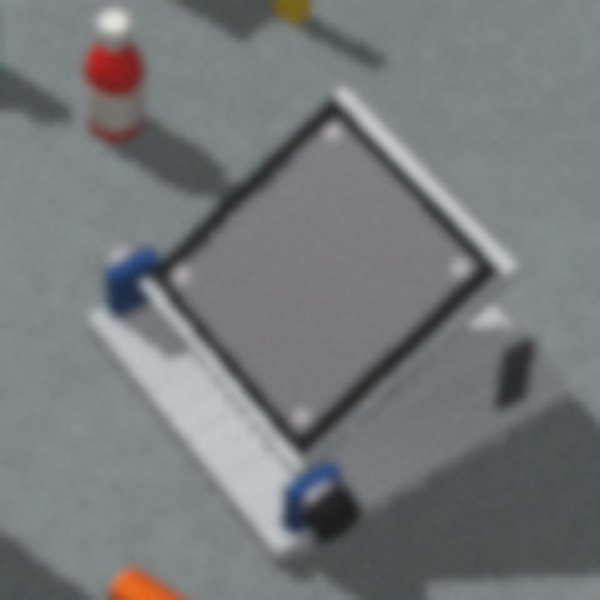

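View pics/c4.png

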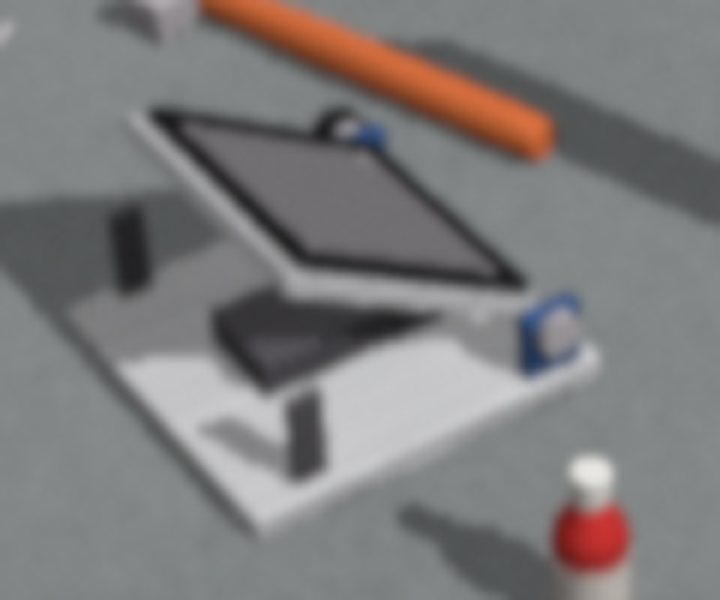

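```bash
cat > fit.py <<'E'
import numpy as np, cv2
from scipy.optimize import least_squares
from scipy.spatial.transform import Rotation as R
from station import snapshot
C={n:snapshot(n) for n in("scene","side")}
def proj(n,P):
    s=C[n];return cv2.projectPoints(np.array(P,float).reshape(-1,1,3),np.array(s["rvec"],float),np.array(s["tvec"],float),s["K"],None)[0].reshape(-1,2)
def padpose(p):
    a=p[2];z=np.array([np.cos(a),np.sin(a),0]);x=np.array([0,0,-1.]);y=np.cross(z,x)
    return np.array([p[0],p[1],.025]),np.stack([x,y,z],1)
def stagepose(p):
    yaw,s=p[2],p[3]
    x=np.array([np.cos(yaw)*np.cos(s),np.sin(yaw)*np.cos(s),np.sin(s)])
    y=np.array([np.sin(yaw),-np.cos(yaw),0]) ;y=-y
    z=np.cross(x,y)
    return np.array([p[0],p[1],.04]),np.stack([x,y,z],1)
E
cat > run1.py <<'E'
from fit import *
S=lambda u,v:(240+u/12-.46,115+v/12-.46); D=lambda u,v:(370+u/9-.45,260+v/9-.45)
m=1e-3
pad={"scene":[((-25,-35,0),S(180,200)),((-25,35,0),S(410,95)),((-25,-35,14),S(200,240)),((-25,35,14),S(430,130)),((-25,0,79),S(445,305))],
"side":[((-25,35,0),D(295,405)),((-25,-35,0),D(505,260)),((25,35,0),D(280,525)),((25,-35,0),D(480,380)),((-25,35,14),D(272,375)),((-25,-35,14),D(475,228)),((-25,7,88),D(145,130)),((-25,-7,88),D(178,97)),((-25,-7,70),D(222,140)),((-25,7,70),D(185,178))]}
S=lambda u,v:(300+u/5-.4,165+v/5-.4); D=lambda u,v:(225+u/6-.4,140+v/6-.4)
a=143;b=7
st={"scene":[((a,68,14),S(335,100)),((b,68,14),S(160,272)),((a,-68,14),S(492,270)),((b,-68,14),S(303,450))],
"side":[((a,68,14),D(305,268)),((b,68,14),D(525,290)),((a,-68,14),D(150,108)),((b,-68,14),D(375,145))]}
def res(p,d,f,full=False):
    o,Rm=f(p);out=[]
    for n in d:
        P=np.array([q[0] for q in d[n]])*m@Rm.T+o
        out.append(proj(n,P)-np.array([q[1] for q in d[n]]))
    r=np.vstack(out);return r if full else r.ravel()
for name,d,f,x0 in(("pad",pad,padpose,[.5,0,1.57]),("stage",st,stagepose,[.8,0.1,3.14,.4])):
    r=least_squares(res,x0,args=(d,f),loss="soft_l1")
    print(name,r.x.round(4));print(res(r.x,d,f,True).round(1).tolist())
    o,Rm=f(r.x);print(Rm.round(3))
    if name=="stage":print("face",(o+Rm@[.075,0,.009]).round(4))
    else: print("grip",(o+Rm@[0,0,.072]).round(4))
# bystander bottle
E
python3 run1.py
```

```text
pad [ 0.5035 -0.2945  1.4172]
[[-0.7, 0.4], [-0.6, 0.9], [-0.2, -0.4], [0.0, 0.3], [-0.3, 1.4], [1.4, 0.9], [0.6, 0.6], [0.2, 1.0], [-0.2, 0.9], [-0.8, -0.2], [-0.8, 0.1], [-1.3, -0.8], [-0.5, -0.0], [0.2, 0.1], [-0.1, -1.1]]
[[ 0.    -0.988  0.153]
 [ 0.     0.153  0.988]
 [-1.     0.     0.   ]]
grip [ 0.5145 -0.2234  0.025 ]
stage [0.6244 0.1861 2.9486 0.5268]
[[0.5, -1.0], [-2.6, -0.1], [1.3, -0.8], [-1.7, 0.3], [-0.7, -0.8], [0.9, -0.7], [-0.5, 0.3], [-0.2, -0.5]]
[[-0.848 -0.192  0.493]
 [ 0.166 -0.981 -0.096]
 [ 0.503 -0.     0.864]]
face [0.5653 0.1977 0.0855]
```

```bash
cat > h.py <<'E'
import numpy as np
from scipy.spatial.transform import Rotation as R
from station import get_obs
def Rtool(z,y):
    z=np.array(z,float);z/=np.linalg.norm(z);y=np.array(y,float);y-=z*(y@z);y/=np.linalg.norm(y)
    return np.stack([np.cross(y,z),y,z],1)
def go(p,Rt,flip=True):
    o=get_obs();Rc=R.from_quat(o["eef_rot"]).as_matrix()
    c=[Rt]
    if flip:c.append(Rt@np.diag([-1,-1,1]))
    rv=min((R.from_matrix(r@Rc.T).as_rotvec() for r in c),key=np.linalg.norm)
    print("t",round(o["clock"],2),"pos",o["position"].round(4),"z",Rc[:,2].round(3),"y",Rc[:,1].round(3),"q",o["joint_positions"].round(2),"F",o["force"].round(1),"w",round(o["gripper_width"],3))
    print("shift",((np.array(p)-o["position"])/.1).round(3),"turn",(rv/(np.pi/2)).round(3))
E
python3 - <<'E'
from h import *
from station import snapshot
import cv2
s=snapshot("wrist");o=get_obs();Rw=cv2.Rodrigues(s["rvec"])[0];c=-Rw.T@s["tvec"]
Rc=R.from_quat(o["eef_rot"]).as_matrix()
print("cam in tool",Rc.T@(c-o["position"]),"axes",(Rc.T@Rw.T).round(3))
from fit import *
a=C["scene"]["pixels"][:,:,::-1].copy();b=C["side"]["pixels"][:,:,::-1].copy()
o,Rm=stagepose([0.6244,0.1861,2.9486,0.5268])
for h,k in((68,.014),(62,.009)):
  P=np.array([[.075+sx*h/1e3,sy*h/1e3,k] for sx,sy in((1,1),(1,-1),(-1,-1),(-1,1))])@Rm.T+o
  for n,im,f,r in(("scene",a,5,(165,285,300,420)),("side",b,6,(140,240,225,345))):
    pass
out=[]
for n,im,f,r in(("scene",a,5,(165,285,300,420)),("side",b,6,(140,240,225,345))):
  g=cv2.resize(im[r[0]:r[1],r[2]:r[3]],None,fx=f,fy=f,interpolation=cv2.INTER_CUBIC)
  for h,k in((68,.014),(62,.009)):
    P=np.array([[.075+sx*h/1e3,sy*h/1e3,k] for sx,sy in((1,1),(1,-1),(-1,-1),(-1,1))])@Rm.T+o
    q=((proj(n,P)-[r[2],r[0]]+.5)*f-.5)
    cv2.polylines(g,[q.round().astype(int)],True,(0,255,0),1)
  cv2.imwrite(f"pics/ov_{n}.png",g)
E
```

```text
cam in tool [ 0.07041425 -0.00024952 -0.15002658] axes [[-0.001 -0.965 -0.262]
 [ 1.    -0.    -0.001]
 [ 0.001 -0.262  0.965]]
```

View pics/ov_scene.png

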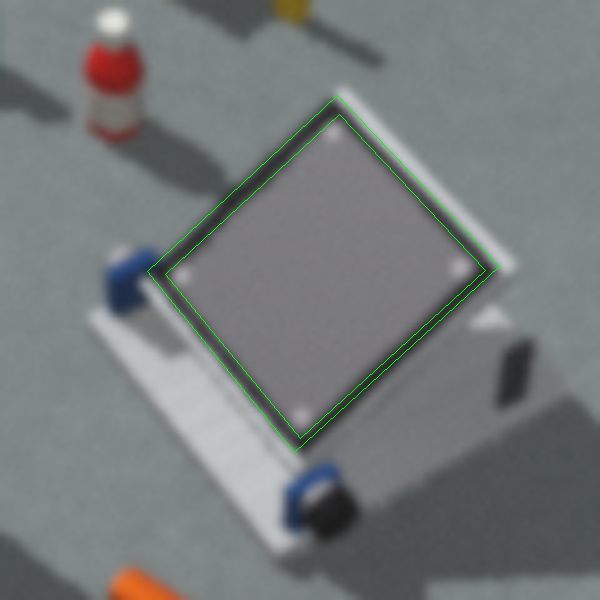

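View pics/ov_side.png

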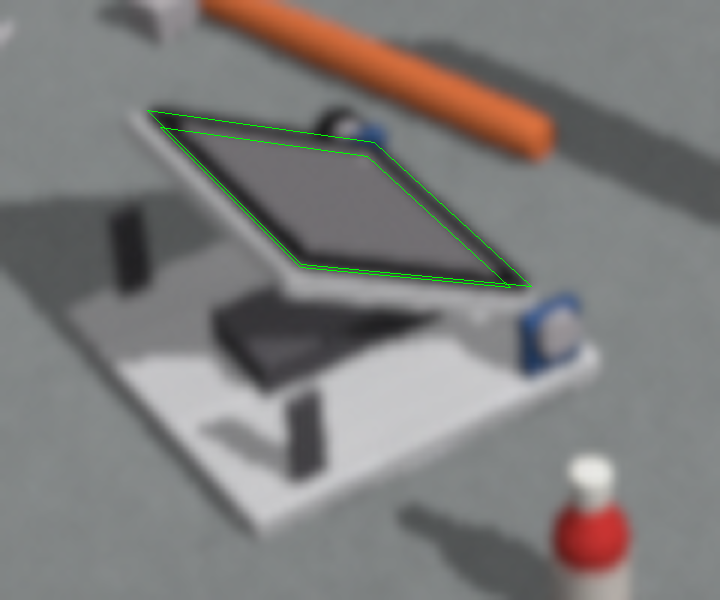

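{"fn": "send_rows", "kwargs": {
  "motion": [
    [[0.3,-0.4,0.3],[0,0,-0.08]],
    [[0.6,-0.7,0.6],[0,0,-0.16]],
    [[0.9,-1.0,0.9],[0,0,-0.24]]
  ],
  "grip": 1.0,
  "force": 20
}}

```text
clock: 0.65
position: [0.2694, 0.5651, 0.3024]
eef_rot: [0.334, 0.943, -0.001, -0.0]
force: [1.2, 0.6, -0.2]
gripper_width: 1.003
```

{"fn": "send_rows", "kwargs": {
  "motion": [
    [[0.35,-0.4,0],[0,0,-0.05]],
    [[0.7,-0.7,0],[0,0,-0.1]],
    [[1.0,-1.0,0],[0,0,-0.15]]
  ]
}}

```text
clock: 0.9
position: [0.3586, 0.4766, 0.3033]
eef_rot: [0.442, 0.897, 0.001, 0.0]
force: [1.3, 0.7, -0.8]
gripper_width: 0.998
```

{"fn": "send_rows", "kwargs": {
  "motion": [
    [[0.35,-0.4,0],[0,0,-0.05]],
    [[0.7,-0.7,0],[0,0,-0.1]],
    [[1.0,-1.0,0],[0,0,-0.15]]
  ]
}}

```text
clock: 1.15
position: [0.4467, 0.3878, 0.3028]
eef_rot: [0.545, 0.839, 0.001, -0.0]
force: [1.0, 0.7, -1.2]
gripper_width: 1.006
```

{"fn": "send_rows", "kwargs": {
  "motion": [
    [[0.3,-0.4,0],[0,0,-0.05]],
    [[0.5,-0.7,0],[0,0,-0.1]],
    [[0.7,-1.0,0],[0,0,-0.15]],
    [[0.7,-1.0,0],[0,0,-0.15]]
  ]
}}

```text
clock: 1.48
position: [0.521, 0.2795, 0.3031]
eef_rot: [0.644, 0.765, -0.0, 0.003]
force: [-0.3, -1.5, 0.5]
gripper_width: 0.998
```

Run:
```python
from h import *
from station import snapshot
import cv2,pickle
go([.565,.2,.3],np.eye(3))
s=snapshot("wrist");pickle.dump(s,open("w1.pkl","wb"));cv2.imwrite("pics/w1.png",s["pixels"][:,:,::-1])
```

```text
t 1.48 pos [0.521  0.2795 0.3031] z [ 0.004 -0.004 -1.   ] y [0.986 0.17  0.003] q [-0.84  0.28  0.34  1.67 -0.09  1.21 -0.3 ] F [-0.3 -1.5  0.5] w 0.998
shift [ 0.44  -0.795 -0.031] turn [-1.286e+00 -1.526e+00  1.000e-03]
```

View pics/w1.png

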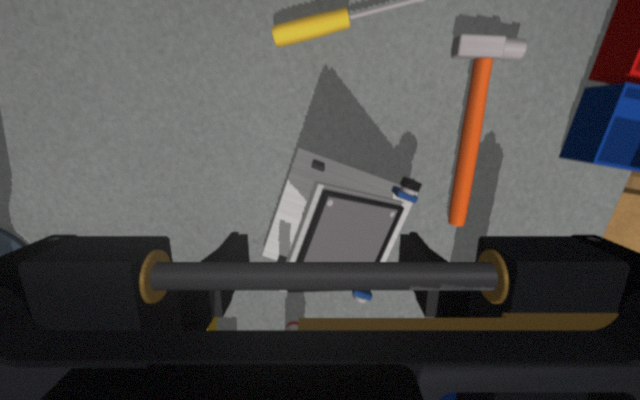

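{"fn": "send_rows", "kwargs": {
  "motion": [
    [[0.1,-0.4,0],[0,0,-0.05]],
    [[0.2,-0.8,0],[0,0,-0.1]],
    [[0.2,-1.0,0],[0,0,-0.1]],
    [[0.2,-1.0,0],[0,0,-0.1]],
    [[0.2,-1.0,0],[0,0,-0.1]]
  ]
}}

```text
clock: 1.95
position: [0.5354, 0.1895, 0.3026]
eef_rot: [0.697, 0.717, 0.0, -0.0]
force: [-1.1, 0.7, -0.7]
gripper_width: 0.999
```

Run:
```python
from h import *
from station import snapshot
import cv2,pickle
go([.565,.2,.3],np.eye(3))
s=snapshot("wrist");pickle.dump(s,open("w2.pkl","wb"));cv2.imwrite("pics/w2.png",s["pixels"][:,:,::-1])
cv2.imwrite("pics/w2c.png",cv2.resize(s["pixels"][60:210,280:440,::-1],None,fx=4,fy=4,interpolation=cv2.INTER_CUBIC))
```

```text
t 1.95 pos [0.5354 0.1895 0.3026] z [ 0.     0.001 -1.   ] y [1.   0.03 0.  ] q [-0.74  0.24  0.4   1.72 -0.1   1.2  -0.28] F [-1.1  0.7 -0.7] w 0.999
shift [ 0.296  0.105 -0.026] turn [ 1.434e+00 -1.393e+00 -1.000e-03]
```

View pics/w2.png

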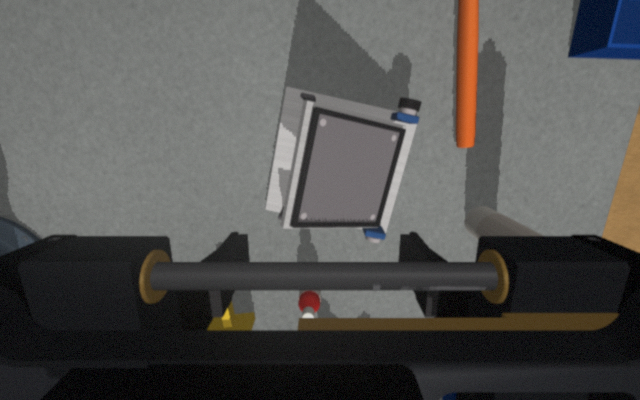

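View pics/w2c.png

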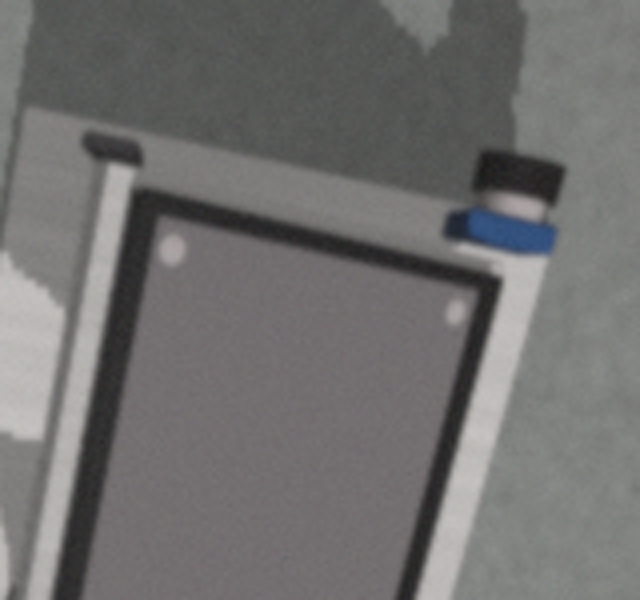

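Run:
```python
import cv2,pickle
s=pickle.load(open("w2.pkl","rb"))
cv2.imwrite("pics/w2d.png",cv2.resize(s["pixels"][170:250,270:430,::-1],None,fx=5,fy=5,interpolation=cv2.INTER_CUBIC))
```

```text
(no output)
```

View pics/w2d.png

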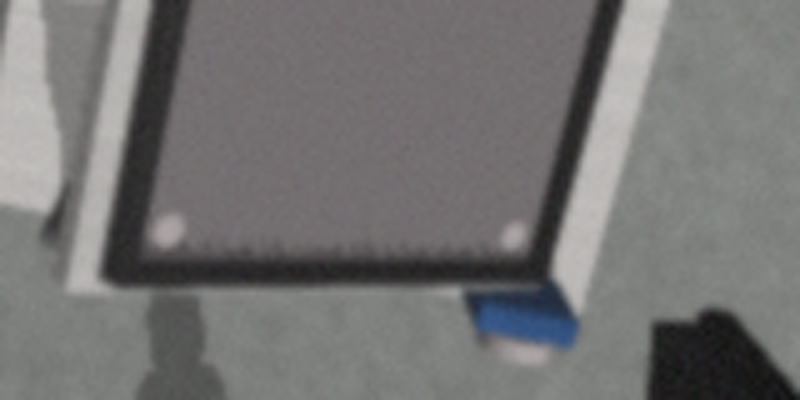

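```bash
cat > run2.py <<'E'
import fit
from fit import *
import pickle
C["wrist"]=pickle.load(open("w2.pkl","rb"))
S=lambda u,v:(300+u/5-.4,165+v/5-.4); D=lambda u,v:(225+u/6-.4,140+v/6-.4)
c=lambda u,v:(280+u/4-.4,60+v/4-.4); d=lambda u,v:(270+u/5-.4,170+v/5-.4)
st={"scene":[((143,68,14),S(335,100)),((7,68,14),S(160,272)),((143,-68,14),S(492,270)),((7,-68,14),S(303,450))],
"side":[((143,68,14),D(305,268)),((7,68,14),D(525,290)),((143,-68,14),D(150,108)),((7,-68,14),D(375,145))],
"wrist":[((143,-68,5),c(135,190)),((7,-68,14),c(500,280)),((143,68,5),d(105,285)),((7,68,14),d(550,285)),((150,72.5,-5),d(68,292)),((0,72.5,5),d(580,310))]}
def res(p,dd,f,full=False):
    o,Rm=f(p[:4]);out=[];
    for n in dd:
        P=np.array([q[0] for q in dd[n]])*1e-3@Rm.T+o
        out.append((proj(n,P)-np.array([q[1] for q in dd[n]])))
    r=np.vstack(out);return r if full else r.ravel()
for ks in(["wrist"],["scene","wrist"],["side","wrist"],["scene","side","wrist"]):
    q={k:st[k] for k in ks}
    r=least_squares(res,[.6244,.1861,2.9486,.5268],args=(q,stagepose),loss="soft_l1")
    print(ks,r.x.round(4));print(res(r.x,q,stagepose,True).round(1).tolist())
    o,Rm=stagepose(r.x);print("face",(o+Rm@[.075,0,.009]).round(4))
E
python3 run2.py
```

```text
['wrist'] [0.6282 0.1868 2.9708 0.5577]
[[-0.2, 0.2], [3.0, -0.5], [0.4, 0.8], [1.6, 1.4], [-1.8, -0.2], [-5.9, -3.3]]
face [0.5701 0.1968 0.0873]
['scene', 'wrist'] [0.6273 0.1871 2.9686 0.5641]
[[-1.8, -1.2], [-3.7, 1.0], [-0.1, -1.4], [-2.0, 1.1], [-0.4, -0.3], [2.5, -0.7], [-0.1, 0.6], [0.9, 1.1], [-2.4, -0.4], [-6.6, -3.5]]
face [0.5696 0.1972 0.0877]
['side', 'wrist'] [0.6282 0.1866 2.9717 0.5426]
[[1.7, -2.0], [2.3, -1.7], [0.8, -0.4], [0.2, -1.0], [-1.3, 0.3], [2.8, -0.3], [-0.4, 0.4], [1.5, 1.5], [-2.4, -0.7], [-5.8, -3.1]]
face [0.5695 0.1967 0.0864]
['scene', 'side', 'wrist'] [0.6274 0.1867 2.9699 0.5442]
[[-1.6, -0.9], [-3.8, 0.9], [0.1, -1.2], [-2.0, 1.0], [1.4, -1.9], [2.0, -1.6], [0.6, -0.4], [0.0, -0.9], [-1.8, 0.0], [2.3, -0.4], [-1.1, 0.1], [0.8, 1.4], [-3.1, -0.9], [-6.5, -3.2]]
face [0.5688 0.1969 0.0865]
```

```bash
cat >> run2.py <<'E'
print("---dots")
dots={"wrist":[((1,-1),c(173,248)),((-1,-1),c(457,312)),((1,1),d(168,230)),((-1,1),d(515,235))],
"scene":[((1,1),S(333,132)),((-1,1),S(183,275)),((1,-1),S(460,268)),((-1,-1),S(302,417))]}
rim={"wrist":[((143,-68,5),c(135,190)),((143,68,5),d(105,285))],"side":st["side"],"scene":st["scene"]}
def res2(p,full=False,keys=("wrist","scene"),rk=(),fz=None):
    o,Rm=stagepose(p[:4]);k=p[4];out=[]
    for n in keys:
        P=np.array([[.075+a*k,b*k,.0095] for (a,b),_ in dots[n]])@Rm.T+o
        out.append(proj(n,P)-np.array([q[1] for q in dots[n]]))
    for n in rk:
        P=np.array([q[0] for q in rim[n]])*1e-3@Rm.T+o
        out.append(proj(n,P)-np.array([q[1] for q in rim[n]]))
    r=np.vstack(out);return r if full else r.ravel()
for keys,rk in((("wrist",),()),(("wrist","scene"),()),(("wrist","scene"),("side",)),(("wrist","scene"),("wrist","side","scene"))):
    r=least_squares(res2,[.6244,.1861,2.9486,.5268,.055],kwargs=dict(keys=keys,rk=rk))
    print(keys,rk,r.x.round(4),r.cost.round(1));print(res2(r.x,True,keys,rk).round(1).tolist())
    o,Rm=stagepose(r.x);print("face",(o+Rm@[.075,0,.009]).round(4))
E
python3 run2.py|sed -n '/dots/,$p'
```

```text
---dots
('wrist',) () [0.6268 0.1874 2.9579 0.5488 0.054 ] 0.0
[[-0.0, 0.1], [0.1, -0.1], [0.1, -0.1], [-0.1, 0.1]]
face [0.5685 0.1982 0.0868]
('wrist', 'scene') () [0.6262 0.1874 2.9564 0.5571 0.0541] 0.5
[[0.0, 0.0], [-0.2, -0.2], [-0.0, 0.1], [-0.5, 0.1], [-0.4, 0.3], [-0.2, 0.4], [-0.1, 0.3], [-0.1, 0.4]]
face [0.5683 0.1983 0.0873]
('wrist', 'scene') ('side',) [0.6266 0.1869 2.9556 0.5369 0.0539] 5.4
[[-0.8, 0.3], [-0.2, 0.3], [-0.7, -0.5], [-0.6, 0.3], [-0.2, 0.6], [-0.3, 0.4], [-0.1, 0.6], [-0.3, 0.3], [0.3, -1.7], [1.5, -1.3], [0.2, -0.4], [0.1, -0.9]]
face [0.5678 0.198  0.0861]
('wrist', 'scene') ('wrist', 'side', 'scene') [0.6264 0.1872 2.959  0.5515 0.0541] 20.3
[[-0.3, 0.4], [-0.2, 0.0], [-0.0, 0.3], [-0.3, 0.3], [-0.5, 0.3], [-0.4, 0.4], [-0.2, 0.2], [-0.2, 0.3], [-1.3, -1.5], [-2.0, -1.1], [0.7, -2.3], [1.5, -1.4], [0.4, -1.0], [-0.1, -0.9], [-0.8, -1.0], [-3.2, 0.7], [0.5, -1.0], [-1.9, 1.0]]
face [0.5682 0.1979 0.087 ]
```

{"fn": "send_rows", "kwargs": {
  "motion": [
    [[0,-0.4,0],[0,0,-0.03]],
    [[0,-0.8,0],[0,0,-0.06]],
    [[0,-1.0,0],[0,0,-0.06]]
  ]
}}

```text
clock: 2.45
position: [0.5355, 0.0855, 0.3025]
eef_rot: [0.731, 0.683, -0.001, 0.001]
force: [0.4, -0.8, 0.1]
gripper_width: 1.002
```

{"fn": "send_rows", "kwargs": {
  "motion": [
    [[0,-0.4,0],[0,0,-0.03]],
    [[-0.1,-0.8,0],[0,0,-0.06]],
    [[-0.1,-1.0,0],[0,0,-0.06]]
  ]
}}

```text
clock: 2.7
position: [0.5242, -0.0151, 0.3026]
eef_rot: [0.763, 0.647, -0.001, 0.0]
force: [-0.1, -0.4, 0.2]
gripper_width: 0.997
```

{"fn": "send_rows", "kwargs": {
  "motion": [
    [[0,-0.4,0],[0,0,0]],
    [[-0.1,-0.8,0],[0,0,0]],
    [[-0.1,-1.0,0],[0,0,0]]
  ]
}}

```text
clock: 2.95
position: [0.514, -0.1151, 0.3027]
eef_rot: [0.762, 0.647, -0.001, 0.001]
force: [0.3, 0.1, -0.1]
gripper_width: 1.001
```

{"fn": "send_rows", "kwargs": {
  "motion": [
    [[0,-0.4,0],[0,0,0]],
    [[0,-0.8,0],[0,0,0]],
    [[0,-1.0,0],[0,0,0]]
  ]
}}

```text
clock: 3.2
position: [0.5151, -0.2148, 0.3028]
eef_rot: [0.762, 0.648, -0.001, 0.001]
force: [0.1, -1.2, 0.7]
gripper_width: 1.0
```

{"fn": "send_rows", "kwargs": {
  "motion": [
    [[0,-0.4,0],[0,0,0]],
    [[0,-0.8,0],[0,0,0]],
    [[0,-0.9,0],[0,0,0]],
    [[0,-0.9,0],[0,0,0]],
    [[0,-0.9,0],[0,0,0]]
  ]
}}

```text
clock: 3.62
position: [0.516, -0.2999, 0.3019]
eef_rot: [0.761, 0.649, 0.0, -0.0]
force: [0.4, 0.7, 0.3]
gripper_width: 0.998
```

Run:
```python
from h import *
from station import snapshot
import cv2,pickle
go([.5145,-.2234,.3],Rtool([0,0,-1],[.988,-.153,0]))
s=snapshot("wrist");pickle.dump(s,open("w3.pkl","wb"));cv2.imwrite("pics/w3.png",s["pixels"][:,:,::-1])
```

```text
t 3.62 pos [ 0.516  -0.2999  0.3019] z [-0.001  0.001 -1.   ] y [ 0.988 -0.157 -0.001] q [-0.07  0.33  0.69  1.67 -0.22  1.22  0.51] F [0.4 0.7 0.3] w 0.998
shift [-0.015  0.765 -0.019] turn [-0.001 -0.     0.003]
```

View pics/w3.png

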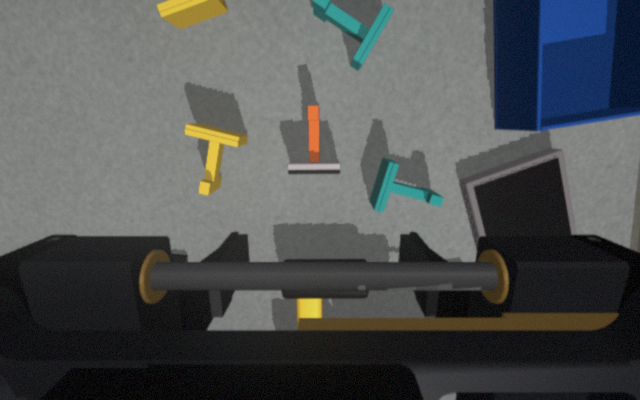

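Run:
```python
import cv2,pickle
s=pickle.load(open("w3.pkl","rb"))
cv2.imwrite("pics/w3c.png",cv2.resize(s["pixels"][90:190,270:360,::-1],None,fx=6,fy=6,interpolation=cv2.INTER_CUBIC))
```

```text
(no output)
```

View pics/w3c.png

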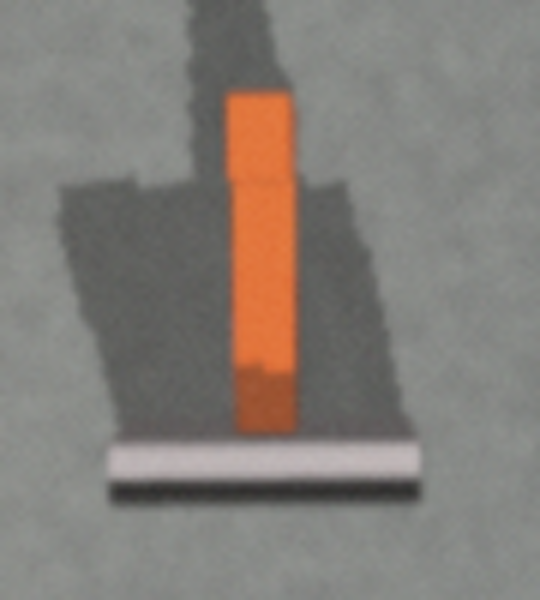

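```bash
cat > run3.py <<'E'
from fit import *
import pickle
C["wrist"]=pickle.load(open("w3.pkl","rb"))
c=lambda u,v:(270+u/6-.42,90+v/6-.42)
d=[((-25,35,14),c(108,440)),((-25,-35,14),c(420,438)),((-25,35,0),c(110,500)),((-25,-35,0),c(421,498)),((-25,7,88),c(227,93)),((-25,-7,88),c(293,93)),((-25,7,70),c(230,180)),((-25,-7,70),c(297,180))]
def res(p):
    o,Rm=padpose(p);P=np.array([q[0] for q in d])*1e-3@Rm.T+o
    return (proj("wrist",P)-np.array([q[1] for q in d])).ravel()
r=least_squares(res,[.5035,-.2945,1.4172]);print(r.x.round(4),res(r.x).round(1))
o,Rm=padpose(r.x);print("grip",(o+Rm@[0,0,.072]).round(4),"y",Rm[:,1].round(3))
s=C["wrist"];Rw=cv2.Rodrigues(s["rvec"])[0];cc=-Rw.T@s["tvec"]
def gp(u,v,h=0):
    ray=Rw.T@np.linalg.inv(s["K"])@[u,v,1];return (cc+ray*(h-cc[2])/ray[2]).round(3)
print("drill",gp(310,310,.03),"teal",gp(375,205,.05),gp(440,200,.03),gp(355,65,.05),gp(315,5,.05),"yel",gp(245,143,.05),gp(205,190,.03))
E
python3 run3.py
```

```text
[ 0.5043 -0.2948  1.415 ] [-0.2  0.2  0.5  0.4 -0.2  0.7  0.2  0.9  0.1 -0.6  0.2 -0.6 -0.2 -0.3
 -0.4 -0.3]
grip [ 0.5154 -0.2236  0.025 ] y [-0.988  0.155  0.   ]
drill [ 0.46  -0.514  0.03 ] teal [ 0.58  -0.351  0.05 ] [ 0.676 -0.364  0.03 ] [ 0.576 -0.171  0.05 ] [ 0.539 -0.099  0.05 ] yel [ 0.422 -0.241  0.05 ] [ 0.346 -0.297  0.03 ]
```

{"fn": "send_rows", "kwargs": {
  "motion": [
    [[-0.05,0.4,-0.3],[0,0,0]],
    [[-0.05,0.47,-0.7],[0,0,0]],
    [[-0.05,0.47,-1.0],[0,0,0]],
    [[-0.05,0.47,-1.0],[0,0,0]]
  ],
  "grip": 0.7
}}

```text
clock: 4.1
position: [0.5076, -0.2476, 0.1963]
eef_rot: [0.759, 0.651, -0.002, -0.006]
force: [-1.0, 1.2, -0.5]
gripper_width: 0.783
```

{"fn": "send_rows", "kwargs": {
  "motion": [
    [[0,0,-0.3],[0,0,0]],
    [[0,0,-0.6],[0,0,0]],
    [[0,0,-0.9],[0,0,0]],
    [[0,0,-0.9],[0,0,0]],
    [[0,0,-0.9],[0,0,0]]
  ]
}}

```text
clock: 4.52
position: [0.5111, -0.2534, 0.1131]
eef_rot: [0.761, 0.649, -0.0, -0.0]
force: [1.0, 0.4, 0.8]
gripper_width: 0.7
```

Run:
```python
from h import *
from station import snapshot
import cv2
go([.5108,-.2533,.02],Rtool([0,0,-1],[.988,-.155,0]))
s=snapshot("side");cv2.imwrite("pics/s1.png",s["pixels"][:,:,::-1])
```

```text
t 4.52 pos [ 0.5111 -0.2534  0.1131] z [-0.001  0.    -1.   ] y [ 0.988 -0.157 -0.001] q [-0.06  0.49  0.59  1.93 -0.36  0.83  0.57] F [1.  0.4 0.8] w 0.7
shift [-0.003  0.001 -0.931] turn [-0.    -0.     0.001]
```

View pics/s1.png

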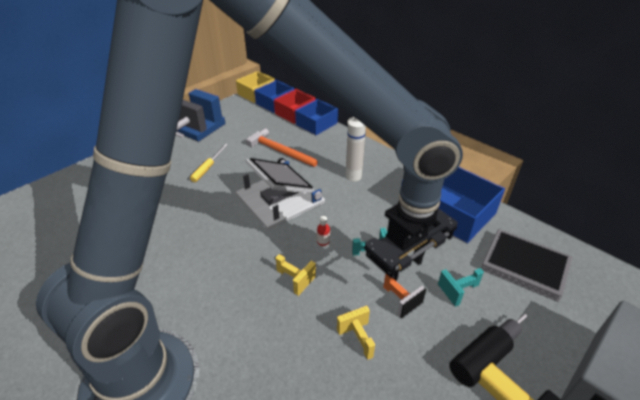

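{"fn": "send_rows", "kwargs": {
  "motion": [
    [[0,0,-0.3],[0,0,0]],
    [[0,0,-0.6],[0,0,0]],
    [[0,0,-0.8],[0,0,0]],
    [[0,0,-0.92],[0,0,0]],
    [[0,0,-0.92],[0,0,0]]
  ]
}}

```text
clock: 4.98
position: [0.511, -0.2535, 0.0203]
eef_rot: [0.761, 0.649, 0.0, -0.0]
force: [0.2, -0.3, -0.1]
gripper_width: 0.699
```

{"fn": "send_rows", "kwargs": {
  "motion": [
    [[0,0,0],[0,0,0]],
    [[0,0,0],[0,0,0]],
    [[0,0,0],[0,0,0]],
    [[0,0,0],[0,0,0]],
    [[0,0,0],[0,0,0]],
    [[0,0,0],[0,0,0]],
    [[0,0,0],[0,0,0]]
  ],
  "grip": 0.0,
  "force": 30
}}

```text
clock: 5.57
position: [0.5107, -0.2536, 0.0206]
eef_rot: [0.761, 0.649, 0.0, 0.0]
force: [-0.2, -0.0, 0.1]
gripper_width: 0.256
```

{"fn": "send_rows", "kwargs": {
  "motion": [
    [[0,0,0],[0,0,0]],
    [[0,0,0],[0,0,0]],
    [[0,0,0],[0,0,0]],
    [[0,0,0],[0,0,0]],
    [[0,0,0.1],[0,0,0]],
    [[0,0,0.4],[0,0,0]],
    [[0,0,0.7],[0,0,0]],
    [[0,0,1.0],[0,0,0]],
    [[0,0,1.0],[0,0,0]]
  ]
}}

```text
clock: 6.32
position: [0.5137, -0.2558, 0.1259]
eef_rot: [0.761, 0.649, 0.002, 0.005]
force: [0.7, -1.3, -3.1]
gripper_width: 0.157
```

Run:
```python
from h import *
from station import snapshot
import cv2,pickle
go([.511,-.2533,.02],Rtool([0,0,-1],[.988,-.155,0]))
s=snapshot("side");cv2.imwrite("pics/s2.png",cv2.resize(s["pixels"][170:330,300:500,::-1],None,fx=4,fy=3.7))
s=pickle.load(open("w1.pkl","rb"));Rw=cv2.Rodrigues(s["rvec"])[0];cc=-Rw.T@s["tvec"]
def gp(u,v,h=0):
    ray=Rw.T@np.linalg.inv(s["K"])@[u,v,1];return (cc+ray*(h-cc[2])/ray[2]).round(3)
print("screw",gp(275,35,.015),gp(350,15,.015),gp(420,0,.005),"hammer",gp(457,222,.01),gp(455,45,.02), "base",gp(265,258),gp(300,150))
```

```text
t 6.32 pos [ 0.5137 -0.2558  0.1259] z [ 0.01  -0.004 -1.   ] y [ 0.987 -0.158  0.01 ] q [-0.07  0.47  0.6   1.92 -0.35  0.85  0.56] F [ 0.7 -1.3 -3.1] w 0.157
shift [-0.027  0.025 -1.059] turn [0.002 0.006 0.002]
screw [0.43  0.443 0.015] [0.522 0.482 0.015] [0.608 0.518 0.005] hammer [0.739 0.234 0.01 ] [0.662 0.47  0.02 ] base [0.453 0.119 0.   ] [0.483 0.301 0.   ]
```

View pics/s2.png

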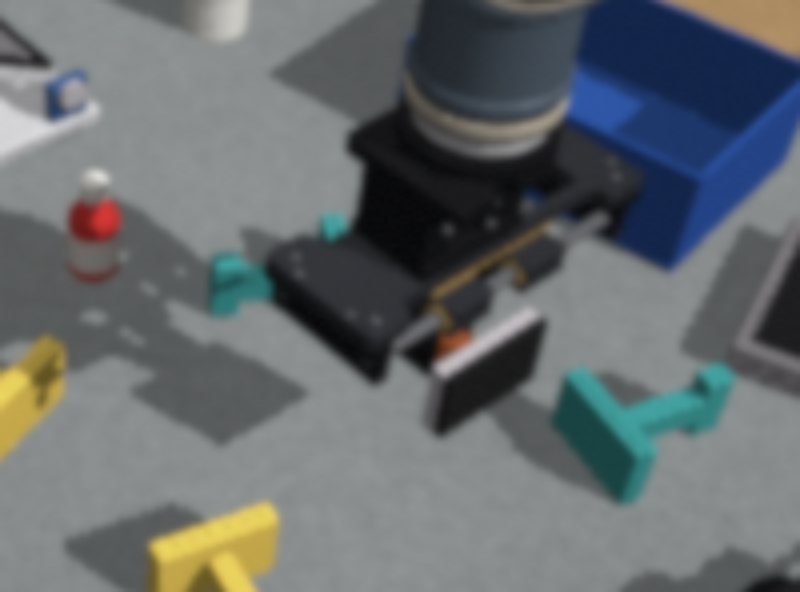

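{"fn": "send_rows", "kwargs": {
  "motion": [
    [[0,0,0.4],[0,0,0]],
    [[0,0.1,0.7],[0,0,0]],
    [[0,0.4,1.0],[0,0,0]],
    [[0,0.7,1.0],[0,0,0]]
  ]
}}

```text
clock: 6.7
position: [0.5125, -0.1858, 0.2245]
eef_rot: [0.762, 0.647, 0.002, 0.004]
force: [1.7, 0.1, -3.3]
gripper_width: 0.161
```

{"fn": "send_rows", "kwargs": {
  "motion": [
    [[0,0.35,0.3],[0,0,0]],
    [[0,0.7,0.6],[0,0,0]],
    [[0,1.0,0.7],[0,0,0]]
  ]
}}

```text
clock: 6.95
position: [0.5103, -0.0833, 0.2913]
eef_rot: [0.762, 0.648, 0.0, 0.0]
force: [2.1, -0.2, -2.8]
gripper_width: 0.158
```

{"fn": "send_rows", "kwargs": {
  "motion": [
    [[0,0.35,0],[0,0,0]],
    [[0,0.7,0],[0,0,0]],
    [[0,1.0,0],[0,0,0]]
  ]
}}

```text
clock: 7.2
position: [0.5093, 0.0194, 0.2891]
eef_rot: [0.76, 0.65, -0.001, -0.001]
force: [0.0, -1.1, -3.7]
gripper_width: 0.158
```

{"fn": "send_rows", "kwargs": {
  "motion": [
    [[0,0.35,0],[0,0,0]],
    [[0,0.7,0],[0,0,0]],
    [[0,1.0,0],[0,0,0]]
  ]
}}

```text
clock: 7.45
position: [0.5091, 0.1191, 0.2886]
eef_rot: [0.76, 0.65, -0.001, -0.001]
force: [0.6, -0.6, -3.5]
gripper_width: 0.158
```

{"fn": "send_rows", "kwargs": {
  "motion": [
    [[-0.1,0.35,0],[0,0,0]],
    [[-0.2,0.7,0],[0,0,0]],
    [[-0.3,1.0,0],[0,0,0]]
  ]
}}

```text
clock: 7.7
position: [0.4787, 0.2187, 0.2884]
eef_rot: [0.76, 0.649, -0.002, -0.001]
force: [0.2, 0.2, -4.3]
gripper_width: 0.156
```

{"fn": "send_rows", "kwargs": {
  "motion": [
    [[-0.2,0.35,0],[0,0,0]],
    [[-0.4,0.7,0],[0,0,0]],
    [[-0.6,1.0,0],[0,0,0]]
  ]
}}

```text
clock: 7.95
position: [0.4183, 0.3183, 0.2884]
eef_rot: [0.76, 0.649, -0.001, -0.0]
force: [1.1, 0.4, -3.2]
gripper_width: 0.158
```

Run:
```python
from h import *
go([.2,.6,.3],Rtool([0,0,-1],[.949,-.316,0]))
```

```text
t 7.95 pos [0.4183 0.3183 0.2884] z [-0.002 -0.002 -1.   ] y [ 0.988 -0.157 -0.002] q [-1.04  0.18  0.36  1.83 -0.07  1.15 -0.81] F [ 1.1  0.4 -3.2] w 0.158
shift [-2.183  2.817  0.116] turn [ 0.001 -0.002 -0.104]
```

{"fn": "send_rows", "kwargs": {
  "motion": [
    [[-0.25,0.35,0],[0,0,0]],
    [[-0.5,0.7,0],[0,0,-0.03]],
    [[-0.75,1.0,0],[0,0,-0.05]]
  ]
}}

```text
clock: 8.2
position: [0.3439, 0.4172, 0.2885]
eef_rot: [0.786, 0.618, -0.001, 0.0]
force: [1.6, 0.5, -3.2]
gripper_width: 0.156
```

{"fn": "send_rows", "kwargs": {
  "motion": [
    [[-0.25,0.35,-0.1],[0,0,0]],
    [[-0.5,0.7,-0.3],[0,0,-0.03]],
    [[-0.75,1.0,-0.5],[0,0,-0.05]]
  ]
}}

```text
clock: 8.45
position: [0.2748, 0.5106, 0.2435]
eef_rot: [0.81, 0.587, -0.0, -0.0]
force: [0.8, 1.4, -3.6]
gripper_width: 0.159
```

{"fn": "send_rows", "kwargs": {
  "motion": [
    [[-0.25,0.35,-0.1],[0,0,0]],
    [[-0.5,0.7,-0.4],[0,0,0]],
    [[-0.7,0.8,-0.7],[0,0,0]],
    [[-0.7,0.8,-1],[0,0,0]],
    [[-0.7,0.8,-1],[0,0,0]],
    [[-0.7,0.8,-1],[0,0,0]]
  ]
}}

```text
clock: 8.95
position: [0.2056, 0.5867, 0.1414]
eef_rot: [0.809, 0.588, -0.003, 0.003]
force: [1.1, -0.3, -2.8]
gripper_width: 0.16
```

Run:
```python
from h import *
from station import snapshot
import cv2,pickle
go([.2,.6,.0205],Rtool([0,0,-1],[.949,-.316,0]))
for n in ("wrist","scene"):
  s=snapshot(n);cv2.imwrite(f"pics/{n}4.png",s["pixels"][:,:,::-1])
```

```text
t 8.95 pos [0.2056 0.5867 0.1414] z [-0.002 -0.008 -1.   ] y [ 0.951 -0.309  0.001] q [-1.44  0.48  0.19  1.76 -0.11  0.92 -1.52] F [ 1.1 -0.3 -2.8] w 0.16
shift [-0.056  0.133 -1.209] turn [ 0.005 -0.001 -0.004]
```

View pics/wrist4.png

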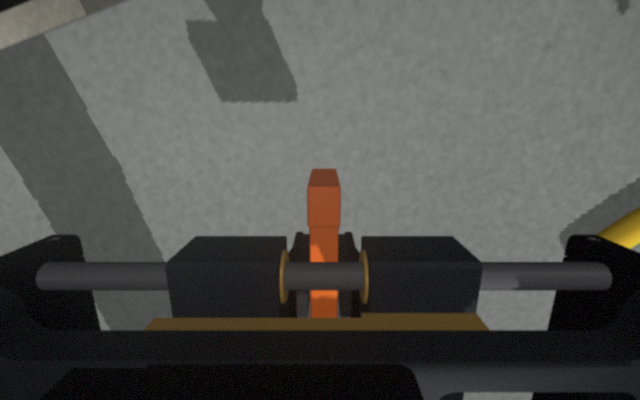

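View pics/scene4.png

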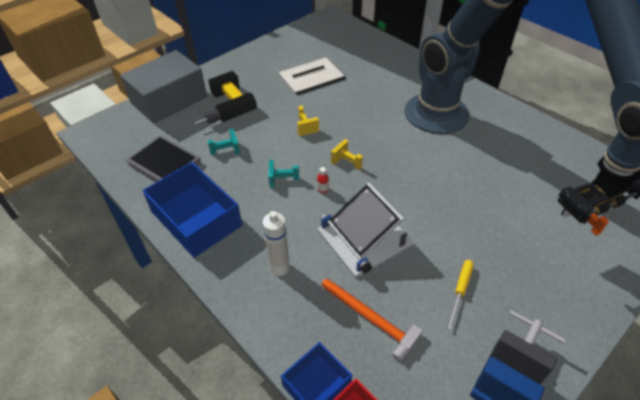

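{"fn": "send_rows", "kwargs": {
  "motion": [
    [[0,0,-0.3],[0,0,0]],
    [[0,0,-0.6],[0,0,0]],
    [[0,0,-0.9],[0,0,0]],
    [[0,0,-1.0],[0,0,0]],
    [[0,0,-1.0],[0,0,0]],
    [[0,0,-1.0],[0,0,0]]
  ]
}}

```text
clock: 9.55
position: [0.2079, 0.5902, 0.0469]
eef_rot: [0.81, 0.587, 0.001, -0.001]
force: [0.3, 0.2, -2.1]
gripper_width: 0.155
```

Run:
```python
from h import *
go([.2,.6,.0215],Rtool([0,0,-1],[.949,-.316,0]))
```

```text
t 9.55 pos [0.2079 0.5902 0.0469] z [ 0.001  0.003 -1.   ] y [ 0.95  -0.312  0.   ] q [-1.42  0.6   0.17  1.82 -0.14  0.73 -1.49] F [ 0.3  0.2 -2.1] w 0.155
shift [-0.079  0.098 -0.254] turn [-0.002  0.001 -0.003]
```

{"fn": "send_rows", "kwargs": {
  "motion": [
    [[0,0,-0.1],[0,0,0]],
    [[0,0,-0.2],[0,0,0]],
    [[0,0,-0.26],[0,0,0]],
    [[0,0,-0.26],[0,0,0]],
    [[0,0,-0.26],[0,0,0]]
  ]
}}

```text
clock: 9.97
position: [0.2068, 0.5899, 0.0196]
eef_rot: [0.809, 0.587, 0.001, -0.0]
force: [0.2, 0.2, 2.0]
gripper_width: 0.161
```

{"fn": "send_rows", "kwargs": {
  "motion": [
    [[0,0,0],[0,0,0]],
    [[0,0,0],[0,0,0]],
    [[0,0,0],[0,0,0]],
    [[0,0,0],[0,0,0]],
    [[0,0,0],[0,0,0]]
  ],
  "grip": 0.5
}}

```text
clock: 10.38
position: [0.2065, 0.5892, 0.019]
eef_rot: [0.809, 0.587, 0.0, 0.0]
force: [0.1, -0.1, 0.2]
gripper_width: 0.441
```

{"fn": "send_rows", "kwargs": {
  "motion": [
    [[0,0,0.3],[0,0,0]],
    [[0,0,0.6],[0,0,0]],
    [[0,0,0.9],[0,0,0]],
    [[0,0,0.9],[0,0,0]],
    [[0,0,0.9],[0,0,0]]
  ]
}}

```text
clock: 10.8
position: [0.207, 0.5904, 0.1111]
eef_rot: [0.809, 0.587, 0.002, -0.001]
force: [-0.6, 0.2, -0.3]
gripper_width: 0.498
```

Run:
```python
from h import *
from station import snapshot
import cv2,pickle
go([.2,.6,.0215],Rtool([0,0,-1],[.949,-.316,0]))
for n in ("wrist","scene"):
  s=snapshot(n);cv2.imwrite(f"pics/{n}5.png",s["pixels"][:,:,::-1])
```

```text
t 10.8 pos [0.207  0.5904 0.1111] z [ 0.001  0.004 -1.   ] y [ 0.951 -0.31  -0.   ] q [-1.44  0.51  0.19  1.79 -0.12  0.85 -1.51] F [-0.6  0.2 -0.3] w 0.498
shift [-0.07   0.096 -0.896] turn [-0.003  0.001 -0.004]
```

View pics/wrist5.png

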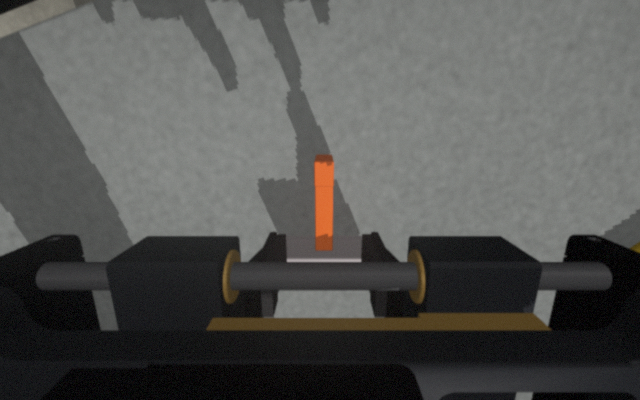

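Run:
```python
from h import *
s=2**-.5
z=np.array([-s*.312,-s*.95,-s]);g=np.array([.2141,.6121,.028])
for b in (.14,0): go(g+z*(.008-b),Rtool(z,[.95,-.312,0])); print(g+z*(.008-b))
```

```text
t 10.9 pos [0.2062 0.5885 0.1083] z [-0.    -0.001 -1.   ] y [ 0.951 -0.31   0.   ] q [-1.44  0.52  0.19  1.79 -0.12  0.85 -1.51] F [-0.3 -0.2 -0.4] w 0.499
shift [0.37  1.123 0.131] turn [-0.474  0.155 -0.001]
[0.24322149 0.70077119 0.1213381 ]
t 10.9 pos [0.2062 0.5885 0.1083] z [-0.    -0.001 -1.   ] y [ 0.951 -0.31   0.   ] q [-1.44  0.52  0.19  1.79 -0.12  0.85 -1.51] F [-0.3 -0.2 -0.4] w 0.499
shift [ 0.062  0.183 -0.859] turn [-0.474  0.155 -0.001]
[0.21233506 0.60672599 0.02234315]
```

{"fn": "send_rows", "kwargs": {
  "motion": [
    [[0.1,0.3,0.2],[-0.07,0.02,0]],
    [[0.2,0.6,0.2],[-0.14,0.045,0]],
    [[0.3,0.8,0.2],[-0.21,0.07,0]],
    [[0.35,1.0,0.2],[-0.28,0.09,0]],
    [[0.35,1.0,0.2],[-0.35,0.115,0]],
    [[0.35,1.0,0.2],[-0.42,0.14,0]],
    [[0.35,1.0,0.13],[-0.474,0.155,0]],
    [[0.35,1.0,0.13],[-0.474,0.155,0]],
    [[0.35,1.0,0.13],[-0.474,0.155,0]]
  ]
}}

```text
clock: 11.65
position: [0.2375, 0.6768, 0.1115]
eef_rot: [0.749, 0.544, -0.307, 0.222]
force: [-0.3, -0.9, 0.3]
gripper_width: 0.5
```

Run:
```python
from h import *
from station import snapshot
import cv2
s=2**-.5
z=np.array([-s*.312,-s*.95,-s]);g=np.array([.2141,.6121,.028])
for b in (.14,0): go(g+z*(.008-b),Rtool(z,[.95,-.312,0]))
s=snapshot("wrist");cv2.imwrite("pics/wrist6.png",s["pixels"][:,:,::-1])
s=snapshot("scene");cv2.imwrite("pics/scene6.png",cv2.resize(s["pixels"][120:300,500:640,::-1],None,fx=3.3,fy=3.3))
```

```text
t 11.65 pos [0.2375 0.6768 0.1115] z [-0.219 -0.666 -0.713] y [ 0.951 -0.311 -0.001] q [-1.33  1.1   0.12  0.84 -0.1   1.99 -1.55] F [-0.3 -0.9  0.3] w 0.5
shift [0.057 0.24  0.099] turn [-0.005  0.001 -0.001]
t 11.65 pos [0.2375 0.6768 0.1115] z [-0.219 -0.666 -0.713] y [ 0.951 -0.311 -0.001] q [-1.33  1.1   0.12  0.84 -0.1   1.99 -1.55] F [-0.3 -0.9  0.3] w 0.5
shift [-0.252 -0.701 -0.891] turn [-0.005  0.001 -0.001]
```

View pics/wrist6.png

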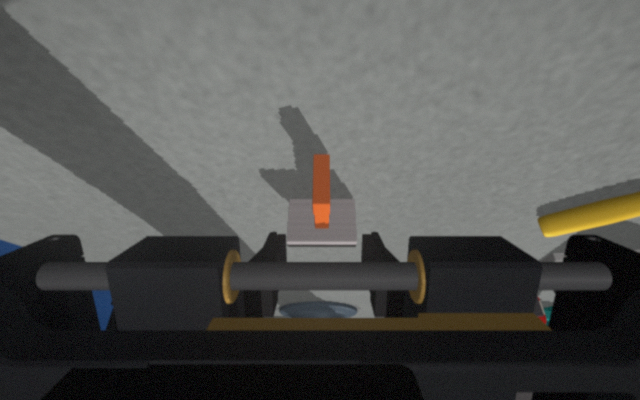

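View pics/scene6.png

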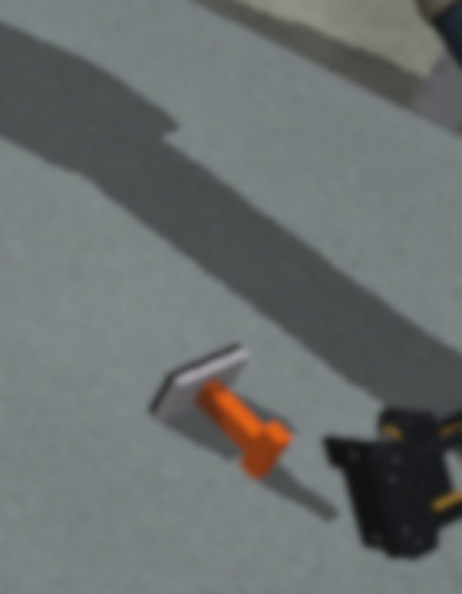

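{"fn": "send_rows", "kwargs": {
  "motion": [
    [[-0.05,-0.15,-0.2],[0,0,0]],
    [[-0.1,-0.3,-0.4],[0,0,0]],
    [[-0.17,-0.5,-0.6],[0,0,0]],
    [[-0.22,-0.64,-0.8],[0,0,0]],
    [[-0.25,-0.7,-0.89],[0,0,0]],
    [[-0.25,-0.7,-0.89],[0,0,0]],
    [[-0.25,-0.7,-0.89],[0,0,0]]
  ]
}}

```text
clock: 12.33
position: [0.2131, 0.6097, 0.0293]
eef_rot: [0.751, 0.545, -0.302, 0.219]
force: [-0.7, 1.3, 0.8]
gripper_width: 0.498
```

Run:
```python
from h import *
from station import snapshot
import cv2
s=2**-.5
z=np.array([-s*.312,-s*.95,-s]);g=np.array([.2141,.6121,.028])
for b in (0,): go(g+z*(.008-b),Rtool(z,[.95,-.312,0]))
s=snapshot("wrist");cv2.imwrite("pics/wrist7.png",s["pixels"][:,:,::-1])
```

```text
t 12.33 pos [0.2131 0.6097 0.0293] z [-0.215 -0.659 -0.721] y [ 0.951 -0.31  -0.   ] q [-1.34  1.04  0.11  1.17 -0.09  1.71 -1.54] F [-0.7  1.3  0.8] w 0.498
shift [-0.008 -0.029 -0.069] turn [-0.012  0.004 -0.001]
```

View pics/wrist7.png

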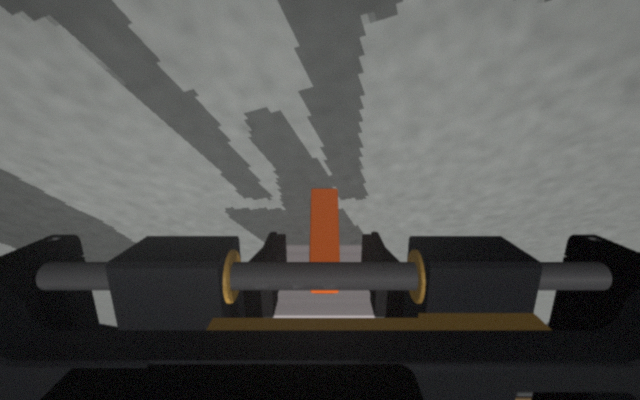

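{"fn": "send_rows", "kwargs": {
  "motion": [
    [[0,0,0],[0,0,0]],
    [[0,0,0],[0,0,0]],
    [[0,0,0],[0,0,0]],
    [[0,0,0],[0,0,0]],
    [[0,0,0],[0,0,0]],
    [[0,0,0],[0,0,0]],
    [[0,0,0],[0,0,0]],
    [[0,0,0],[0,0,0]]
  ],
  "grip": 0.0,
  "force": 45
}}

```text
clock: 13.05
position: [0.213, 0.6088, 0.0271]
eef_rot: [0.75, 0.545, -0.303, 0.22]
force: [0.1, 1.3, -0.0]
gripper_width: 0.158
```

{"fn": "send_rows", "kwargs": {
  "motion": [
    [[0,0,0.2],[0,0,0]],
    [[0,0,0.5],[0,0,0]],
    [[0,0,0.8],[0,0,0]],
    [[0,0,1.0],[0.08,-0.026,0]],
    [[0,0,1.0],[0.155,-0.05,0]],
    [[0,0,1.0],[0.23,-0.075,0]],
    [[0,0,1.0],[0.305,-0.1,0]],
    [[0,0,1.0],[0.38,-0.125,0]],
    [[0,0,1.0],[0.455,-0.15,0]],
    [[0,0,1.0],[0.53,-0.174,0]],
    [[0,0,1.0],[0.605,-0.2,0]],
    [[0,0,1.0],[0.68,-0.222,0]],
    [[0,0,1.0],[0.755,-0.246,0]],
    [[0,0,1.0],[0.83,-0.271,0]],
    [[0,0,1.0],[0.9,-0.295,0]],
    [[0,0,1.0],[0.95,-0.31,0]],
    [[0,0,1.0],[0.95,-0.31,0]],
    [[0,0,1.0],[0.95,-0.31,0]]
  ]
}}

```text
clock: 14.55
position: [0.2205, 0.6048, 0.133]
eef_rot: [0.78, 0.566, 0.224, -0.148]
force: [0.4, 0.3, -3.6]
gripper_width: 0.16
```

Run:
```python
from h import *
from station import snapshot
import cv2
s=2**-.5
z=np.array([s*.312,s*.95,-s])
go([.2131,.6097,.129],Rtool(z,[.95,-.312,0]))
s=snapshot("wrist");cv2.imwrite("pics/wrist8.png",s["pixels"][:,:,::-1])
s=snapshot("scene");cv2.imwrite("pics/scene8.png",cv2.resize(s["pixels"][120:300,500:640,::-1],None,fx=3.3,fy=3.3))
```

```text
t 14.55 pos [0.2205 0.6048 0.133 ] z [ 0.182  0.484 -0.856] y [ 0.948 -0.316  0.023] q [-1.05  0.38 -0.31  2.1   0.87  0.22 -2.44] F [ 0.4  0.3 -3.6] w 0.16
shift [-0.074  0.049 -0.04 ] turn [ 0.151 -0.035  0.004]
```

View pics/wrist8.png

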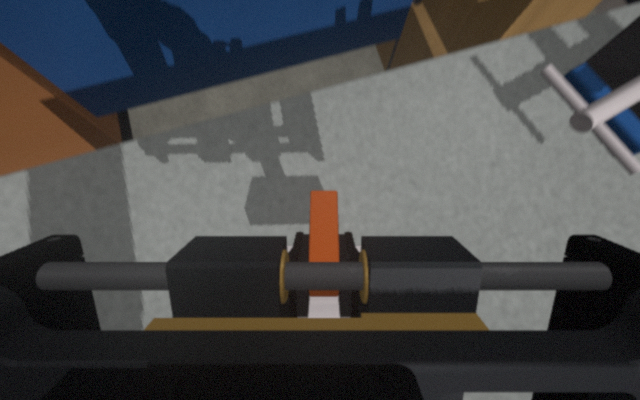

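View pics/scene8.png

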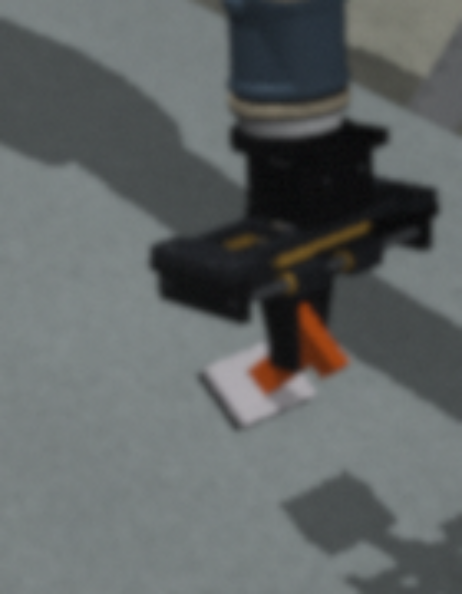

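{"fn": "send_rows", "kwargs": {
  "motion": [
    [[0.1,0.25,0],[0.03,-0.01,0]],
    [[0.2,0.5,-0.1],[0.06,-0.02,0]],
    [[0.25,0.75,-0.2],[0.1,-0.03,0]],
    [[0.3,0.95,-0.3],[0.15,-0.035,0]],
    [[0.3,0.95,-0.3],[0.15,-0.035,0]],
    [[0.3,0.95,-0.3],[0.15,-0.035,0]]
  ]
}}

```text
clock: 15.15
position: [0.2766, 0.7239, 0.1575]
eef_rot: [0.759, 0.556, 0.271, -0.204]
force: [0.4, -0.8, -3.1]
gripper_width: 0.151
```

Run:
```python
from h import *
from station import snapshot
import cv2
s=2**-.5
z=np.array([s*.312,s*.95,-s])
go([.2505,.6998,.100],Rtool(z,[.95,-.312,0]))
s=snapshot("wrist");cv2.imwrite("pics/wrist9.png",s["pixels"][:,:,::-1])
```

```text
t 15.15 pos [0.2766 0.7239 0.1575] z [ 0.185  0.61  -0.77 ] y [ 0.954 -0.299 -0.008] q [-0.9   0.53 -0.47  1.87  1.2   0.21 -2.66] F [ 0.4 -0.8 -3.1] w 0.151
shift [-0.261 -0.241 -0.575] turn [ 0.055 -0.023 -0.009]
```

View pics/wrist9.png

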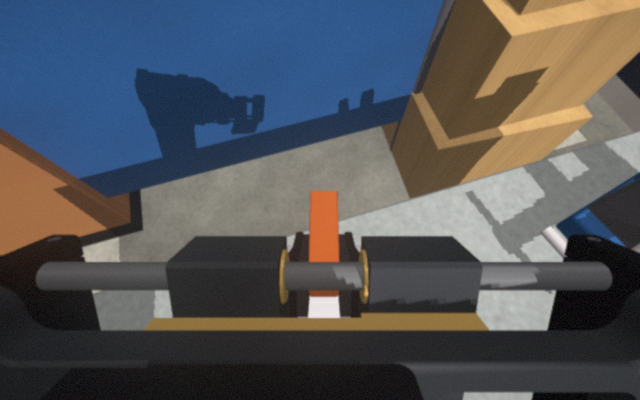

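{"fn": "send_rows", "kwargs": {
  "motion": [
    [[0.1,-0.25,0],[0,0,0.03]],
    [[0.2,-0.5,0],[0,0,0.06]],
    [[0.35,-0.75,-0.1],[0,0,0.1]],
    [[0.5,-1.0,-0.2],[0,0,0.12]],
    [[0.5,-1.0,-0.3],[0,0,0.12]],
    [[0.5,-1.0,-0.3],[0,0,0.12]],
    [[0.5,-1.0,-0.3],[0,0,0.12]]
  ]
}}

```text
clock: 15.78
position: [0.3252, 0.6218, 0.1268]
eef_rot: [0.703, 0.625, 0.249, -0.228]
force: [-0.6, 1.4, -3.6]
gripper_width: 0.159
```

Run:
```python
from h import *
from station import snapshot
import cv2
s=2**-.5
z=np.array([s*.312,s*.95,-s])
go([.33,.62,.08],Rtool(z,[.95,-.312,0]))
s=snapshot("scene");cv2.imwrite("pics/scene9.png",cv2.resize(s["pixels"][120:300,480:640,::-1],None,fx=3.3,fy=3.3))
```

```text
t 15.78 pos [0.3252 0.6218 0.1268] z [ 0.065  0.633 -0.771] y [ 0.993 -0.114 -0.009] q [-0.32  0.67 -0.96  2.    1.39  0.23 -2.4 ] F [-0.6  1.4 -3.6] w 0.159
shift [ 0.048 -0.018 -0.468] turn [ 0.058 -0.019 -0.13 ]
```

View pics/scene9.png

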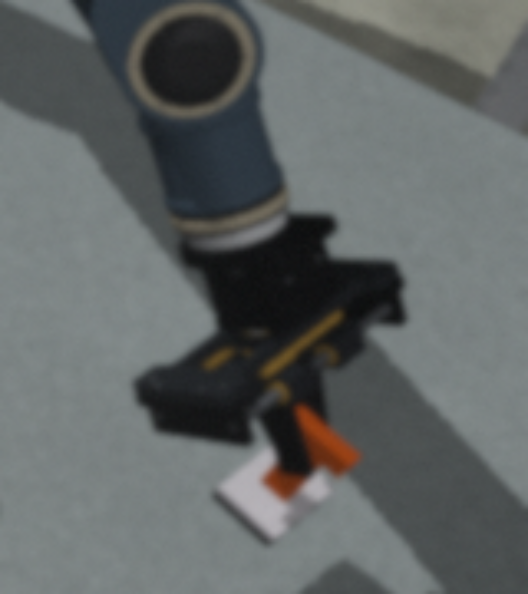

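{"fn": "send_rows", "kwargs": {
  "motion": [
    [[0,0,-0.1],[0.02,0,0.03]],
    [[0,0,-0.2],[0.04,0,0.06]],
    [[0,0,-0.35],[0.07,-0.008,0.06]],
    [[0,0,-0.45],[0.07,-0.008,0.06]],
    [[0,0,-0.45],[0.07,-0.008,0.06]],
    [[0,0,-0.45],[0.07,-0.008,0.06]]
  ]
}}

```text
clock: 16.33
position: [0.3211, 0.6245, 0.0806]
eef_rot: [0.657, 0.645, 0.274, -0.277]
force: [-0.3, 0.7, -2.3]
gripper_width: 0.159
```

Run:
```python
from h import *
from station import snapshot
import cv2
s=2**-.5
z=np.array([s*.1,s*.995,-s])
go([.33,.62,.062],Rtool(z,[.995,-.1,0]))
s=snapshot("scene");cv2.imwrite("pics/scene10.png",cv2.resize(s["pixels"][180:290,520:640,::-1],None,fx=5,fy=5))
```

```text
t 16.33 pos [0.3211 0.6245 0.0806] z [ 0.002  0.718 -0.696] y [ 1.    -0.013 -0.01 ] q [-0.14  1.   -1.22  2.04  1.95  0.4  -2.62] F [-0.3  0.7 -2.3] w 0.159
shift [ 0.089 -0.045 -0.186] turn [-0.01  -0.006 -0.055]
```

View pics/scene10.png

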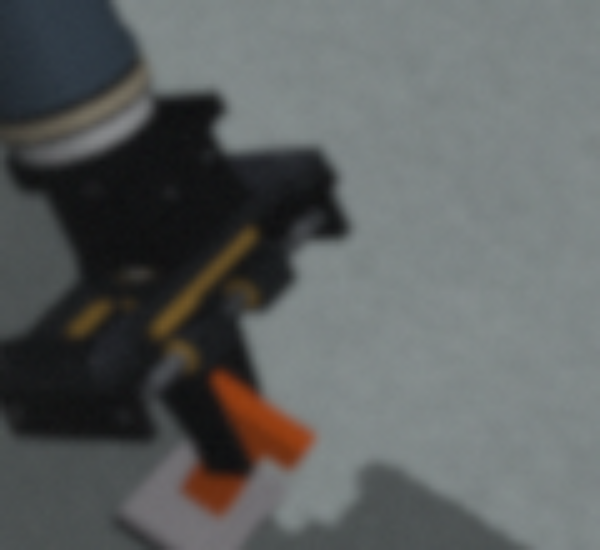

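{"fn": "send_rows", "kwargs": {
  "motion": [
    [[0,0,-0.05],[0,0,0.02]],
    [[0,0,-0.1],[0,0,0.03]],
    [[0,0,-0.14],[0,0,0.03]],
    [[0,0,-0.14],[0,0,0.03]],
    [[0,0,-0.14],[0,0,0.03]]
  ]
}}

```text
clock: 16.8
position: [0.3239, 0.6247, 0.0706]
eef_rot: [0.64, 0.661, 0.272, -0.281]
force: [1.0, 0.7, -2.5]
gripper_width: 0.156
```

Run:
```python
from h import *
from station import snapshot
import cv2
s=2**-.5
z=np.array([s*.1,s*.995,-s])
go([.33,.62,.062],Rtool(z,[.995,-.1,0]))
for n in("scene","side"):
  s=snapshot(n);cv2.imwrite(f"pics/{n}11.png",s["pixels"][:,:,::-1])
```

```text
t 16.8 pos [0.3239 0.6247 0.0706] z [-0.023  0.72  -0.694] y [ 0.999  0.032 -0.001] q [-0.14  1.   -1.19  2.03  1.94  0.35 -2.56] F [ 1.   0.7 -2.5] w 0.156
shift [ 0.061 -0.047 -0.086] turn [-0.012 -0.    -0.084]
```

View pics/scene11.png

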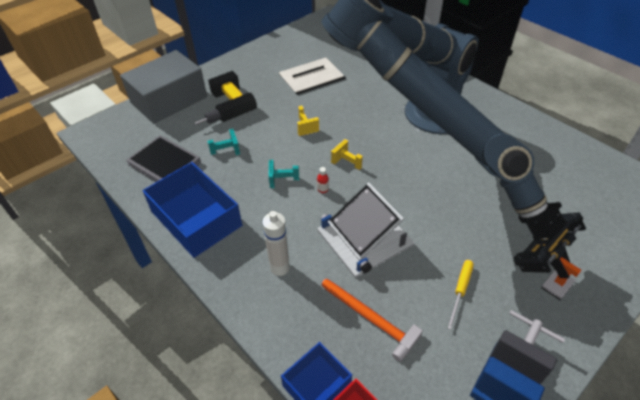

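View pics/side11.png

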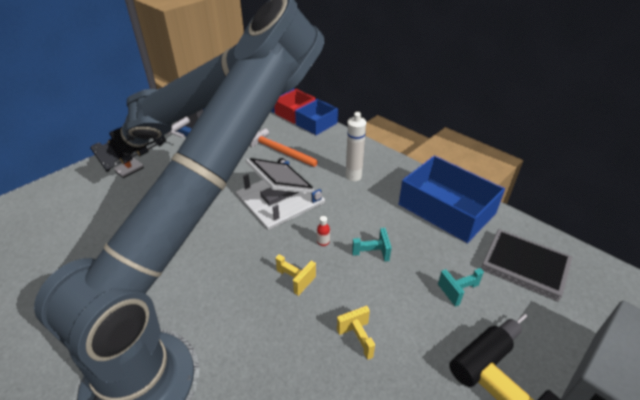

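{"fn": "send_rows", "kwargs": {
  "motion": [
    [[0,0,-0.04],[0,0,0]],
    [[0,0,-0.08],[0,0,0]],
    [[0,0,-0.08],[0,0,0]]
  ],
  "force": 15
}}

```text
clock: 17.15
position: [0.3239, 0.6251, 0.0618]
eef_rot: [0.641, 0.66, 0.271, -0.283]
force: [0.3, 0.7, 0.6]
gripper_width: 0.16
```

Run:
```python
from h import *
from station import snapshot
import cv2
s=2**-.5
z=np.array([s*.1,s*.995,-s])
go([.33,.62,.062],Rtool(z,[.995,-.1,0]))
s=snapshot("scene");cv2.imwrite("pics/scene12.png",cv2.resize(s["pixels"][200:310,500:620,::-1],None,fx=5,fy=5))
```

```text
t 17.15 pos [0.3239 0.6251 0.0618] z [-0.026  0.721 -0.692] y [ 0.999  0.032 -0.004] q [-0.13  1.04 -1.2   2.03  1.97  0.36 -2.57] F [0.3 0.7 0.6] w 0.16
shift [ 0.061 -0.051  0.002] turn [-0.013 -0.002 -0.084]
```

View pics/scene12.png

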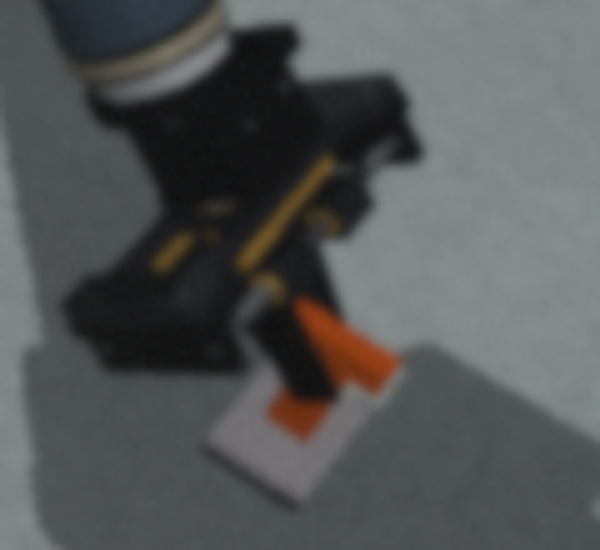

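{"fn": "send_rows", "kwargs": {
  "motion": [
    [[0,0,-0.015],[0,0,0]],
    [[0,0,-0.015],[0,0,0]]
  ],
  "force": 8
}}

```text
clock: 17.37
position: [0.3238, 0.6256, 0.0615]
eef_rot: [0.64, 0.66, 0.272, -0.283]
force: [1.3, 1.5, 3.1]
gripper_width: 0.159
```

{"fn": "send_rows", "kwargs": {
  "motion": [
    [[0,0,0],[0,0,0]],
    [[0,0,0],[0,0,0]],
    [[0,0,0],[0,0,0]],
    [[0,0,0],[0,0,0]],
    [[0,0,0],[0,0,0]],
    [[0,0,0],[0,0,0]]
  ],
  "grip": 0.5
}}

```text
clock: 17.87
position: [0.3239, 0.6243, 0.0596]
eef_rot: [0.641, 0.66, 0.271, -0.282]
force: [-0.6, 1.1, 0.3]
gripper_width: 0.47
```

Run:
```python
from h import *
from station import snapshot
import cv2
s=2**-.5
z=np.array([s*.1,s*.995,-s])
go([.33,.62,.062],Rtool(z,[.995,-.1,0]))
s=snapshot("scene");cv2.imwrite("pics/scene13.png",cv2.resize(s["pixels"][200:310,500:620,::-1],None,fx=5,fy=5))
s=snapshot("wrist");cv2.imwrite("pics/wrist13.png",s["pixels"][:,:,::-1])
```

```text
t 17.87 pos [0.3239 0.6243 0.0596] z [-0.025  0.719 -0.694] y [ 1.     0.031 -0.004] q [-0.13  1.04 -1.2   2.03  1.97  0.37 -2.57] F [-0.6  1.1  0.3] w 0.47
shift [ 0.061 -0.043  0.024] turn [-0.012 -0.002 -0.083]
```

View pics/scene13.png

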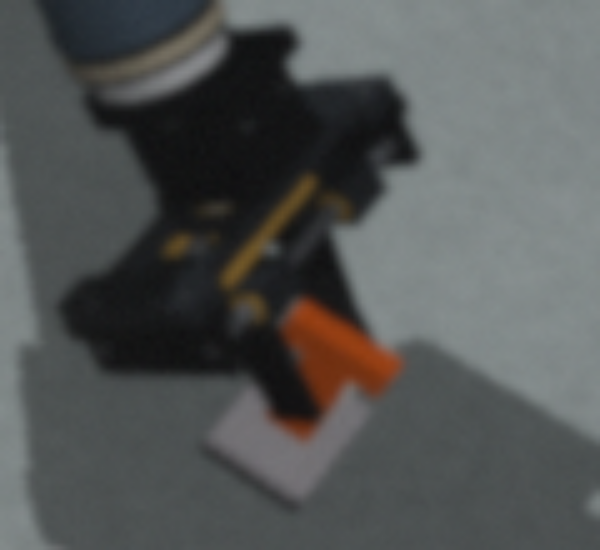

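View pics/wrist13.png

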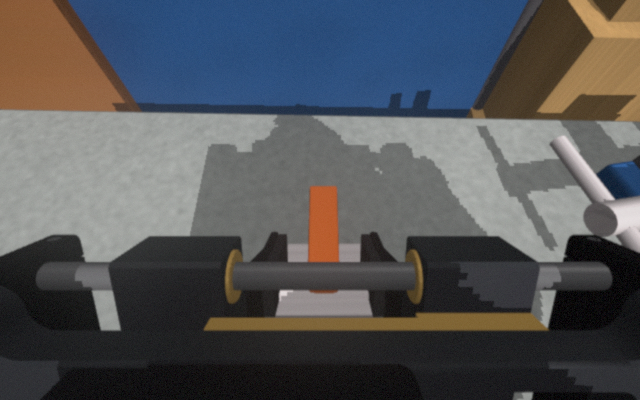

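{"fn": "send_rows", "kwargs": {
  "motion": [
    [[0,-0.2,0.2],[0,0,0]],
    [[0,-0.4,0.4],[0,0,0]],
    [[0,-0.6,0.6],[0,0,0]],
    [[0,-0.9,0.9],[0,0,0]],
    [[0,-0.9,0.9],[0,0,0]],
    [[0,-0.9,0.9],[0,0,0]]
  ]
}}

```text
clock: 18.47
position: [0.3248, 0.5333, 0.1514]
eef_rot: [0.641, 0.66, 0.272, -0.281]
force: [0.2, 0.2, 0.1]
gripper_width: 0.502
```

Run:
```python
from h import *
from station import snapshot
import cv2
go([.324,.6265,.2],Rtool([0,0,-1],[.999,.031,0]),flip=False)
s=snapshot("scene");cv2.imwrite("pics/scene14.png",cv2.resize(s["pixels"][200:310,500:620,::-1],None,fx=5,fy=5))
s=snapshot("wrist");cv2.imwrite("pics/wrist14.png",s["pixels"][:,:,::-1])
```

```text
t 18.47 pos [0.3248 0.5333 0.1514] z [-0.022  0.72  -0.694] y [ 1.     0.029 -0.001] q [ 0.11  0.8  -1.31  2.15  1.46  0.24 -2.17] F [0.2 0.2 0.1] w 0.502
shift [-0.008  0.932  0.486] turn [-0.512 -0.016  0.001]
```

View pics/scene14.png

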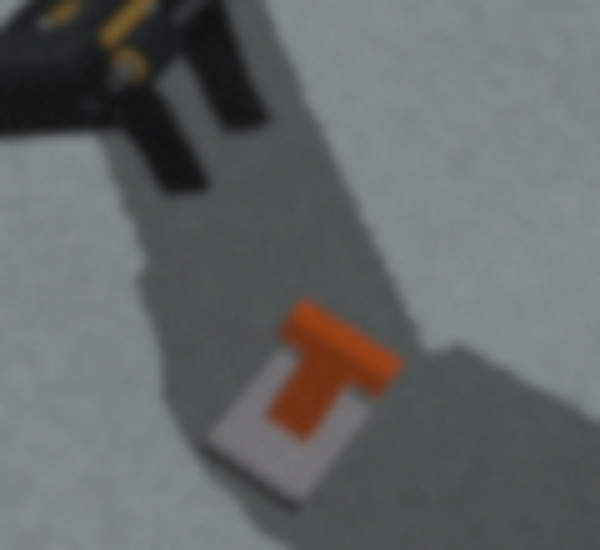

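View pics/wrist14.png

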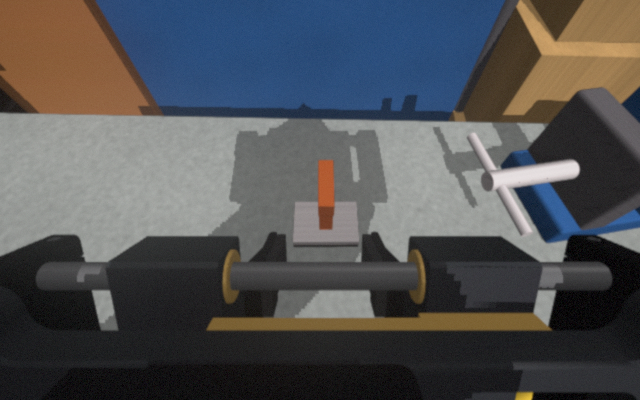

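{"fn": "send_rows", "kwargs": {
  "motion": [
    [[0,0.0,0.2],[-0.07,0,0]],
    [[0,0.0,0.4],[-0.14,0,0]],
    [[0,0.1,0.6],[-0.21,0,0]],
    [[0,0.3,0.8],[-0.28,-0.005,0]],
    [[0,0.5,0.8],[-0.35,-0.01,0]],
    [[0,0.7,0.8],[-0.42,-0.012,0]],
    [[0,0.93,0.8],[-0.49,-0.016,0]],
    [[0,0.93,0.8],[-0.512,-0.016,0]],
    [[0,0.93,0.8],[-0.512,-0.016,0]],
    [[0,0.93,0.8],[-0.512,-0.016,0]]
  ]
}}

```text
clock: 19.4
position: [0.321, 0.6309, 0.228]
eef_rot: [0.696, 0.718, -0.002, -0.001]
force: [0.6, 0.6, -0.0]
gripper_width: 0.503
```

Run:
```python
from h import *
from station import snapshot
import cv2
go([.324,.6265,.08],Rtool([0,0,-1],[.999,.031,0]),flip=False)
s=snapshot("scene");cv2.imwrite("pics/scene15.png",s["pixels"][:,:,::-1])
s=snapshot("wrist");cv2.imwrite("pics/wrist15.png",s["pixels"][:,:,::-1])
```

```text
t 19.4 pos [0.321  0.6309 0.228 ] z [-0.003 -0.001 -1.   ] y [ 0.999  0.032 -0.004] q [-0.54  0.78 -1.1   1.41  0.69  1.38 -1.62] F [ 0.6  0.6 -0. ] w 0.503
shift [ 0.03  -0.044 -1.48 ] turn [ 0.001 -0.002 -0.001]
```

View pics/wrist15.png

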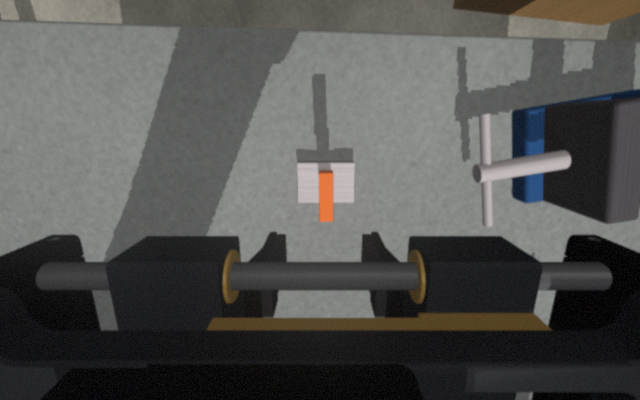

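View pics/scene15.png

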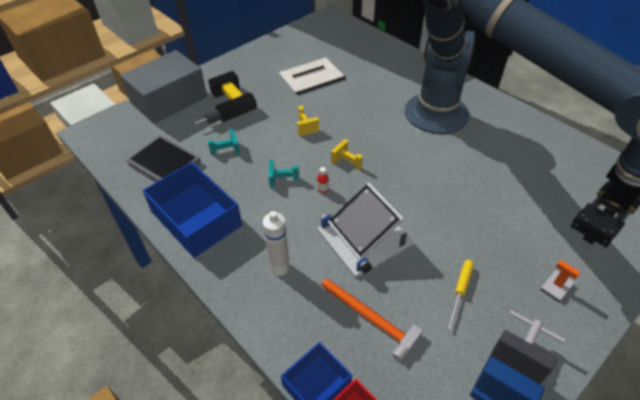

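```bash
cat > gp.py <<'E'
import numpy as np,cv2
def gpf(s):
    Rw=cv2.Rodrigues(s["rvec"])[0];cc=-Rw.T@s["tvec"]
    def gp(u,v,h=0):
        ray=Rw.T@np.linalg.inv(s["K"])@[u,v,1];return (cc+ray*(h-cc[2])/ray[2]).round(4)
    return gp
E
python3 - <<'E'
from gp import *
from station import snapshot
s=snapshot("wrist");g=gpf(s);cv2.imwrite("pics/wrist15c.png",cv2.resize(s["pixels"][140:230,280:370,::-1],None,fx=6,fy=6,interpolation=cv2.INTER_CUBIC))
for p in((319,171,.088),(333,171,.088),(319,222,.088),(333,222,.088),(298,203,.014),(354,203,.014)):print(p,g(*p))
s=snapshot("scene");g=gpf(s);print("scene T",g(568,273,.088))
E
```

```text
(319, 171, 0.088) [0.3185 0.6519 0.088 ]
(333, 171, 0.088) [0.332  0.6523 0.088 ]
(319, 222, 0.088) [0.3198 0.6001 0.088 ]
(333, 222, 0.088) [0.3339 0.6005 0.088 ]
(298, 203, 0.014) [0.2923 0.5989 0.014 ]
(354, 203, 0.014) [0.362 0.601 0.014]
scene T [0.3398 0.6345 0.088 ]
```

View pics/wrist15c.png

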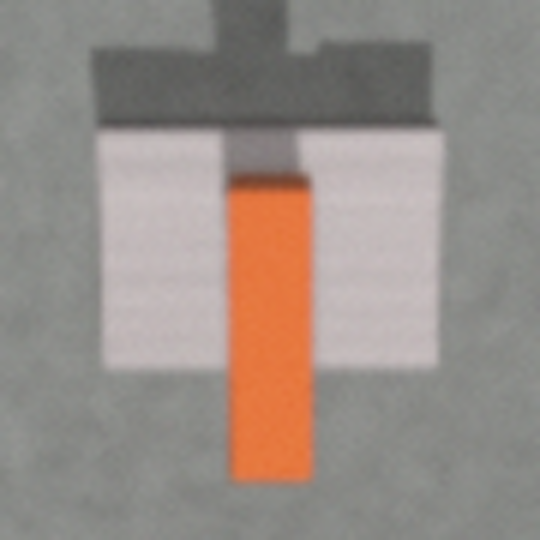

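{"fn": "send_rows", "kwargs": {
  "motion": [
    [[0.03,-0.03,-0.3],[0,0,0]],
    [[0.05,-0.05,-0.6],[0,0,0]],
    [[0.05,-0.05,-0.9],[0,0,0]],
    [[0.05,-0.05,-0.9],[0,0,0]],
    [[0.05,-0.05,-0.9],[0,0,0]]
  ]
}}

```text
clock: 20.02
position: [0.3302, 0.6204, 0.1387]
eef_rot: [0.698, 0.716, -0.002, 0.0]
force: [0.6, 0.2, 0.3]
gripper_width: 0.498
```

Run:
```python
from h import *
from station import snapshot
import cv2
go([.3265,.626,.064],Rtool([0,0,-1],[.999,.031,0]),flip=False)
```

```text
t 20.02 pos [0.3302 0.6204 0.1387] z [-0.003 -0.003 -1.   ] y [ 1.     0.026 -0.003] q [-0.53  0.85 -1.06  1.51  0.76  1.24 -1.66] F [0.6 0.2 0.3] w 0.498
shift [-0.037  0.056 -0.747] turn [ 0.002 -0.002  0.003]
```

{"fn": "send_rows", "kwargs": {
  "motion": [
    [[-0.02,0.03,-0.1],[0,0,0]],
    [[-0.04,0.055,-0.3],[0,0,0]],
    [[-0.04,0.055,-0.6],[0,0,0]],
    [[-0.04,0.055,-0.75],[0,0,0]],
    [[-0.04,0.055,-0.75],[0,0,0]],
    [[-0.04,0.055,-0.75],[0,0,0]]
  ]
}}

```text
clock: 20.52
position: [0.3249, 0.6283, 0.0654]
eef_rot: [0.697, 0.717, -0.001, -0.001]
force: [0.0, 0.7, 0.8]
gripper_width: 0.498
```

Run:
```python
from h import *
from station import snapshot
import cv2
go([.3265,.626,.064],Rtool([0,0,-1],[.999,.031,0]),flip=False)
s=snapshot("wrist");cv2.imwrite("pics/wrist16.png",s["pixels"][:,:,::-1])
```

```text
t 20.52 pos [0.3249 0.6283 0.0654] z [-0.003 -0.    -1.   ] y [ 1.     0.028 -0.003] q [-0.56  0.92 -1.    1.55  0.83  1.14 -1.72] F [0.  0.7 0.8] w 0.498
shift [ 0.016 -0.023 -0.014] turn [ 0.    -0.002  0.002]
```

View pics/wrist16.png

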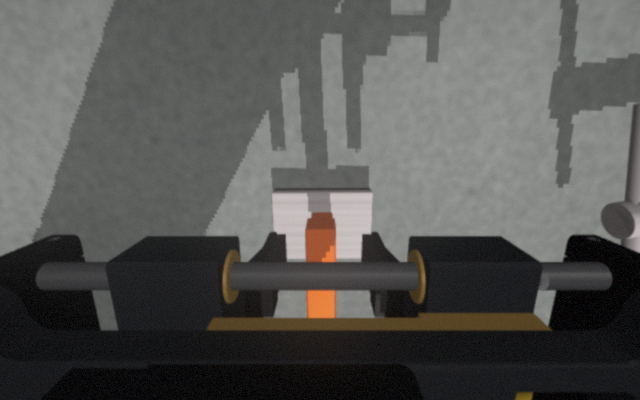

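{"fn": "send_rows", "kwargs": {
  "motion": [
    [[0,0,0],[0,0,0]],
    [[0,0,0],[0,0,0]],
    [[0,0,0],[0,0,0]],
    [[0,0,0],[0,0,0]],
    [[0,0,0],[0,0,0]],
    [[0,0,0],[0,0,0]],
    [[0,0,0],[0,0,0]],
    [[0,0,0],[0,0,0]]
  ],
  "grip": 0.0,
  "force": 50
}}

```text
clock: 21.23
position: [0.3242, 0.6281, 0.0651]
eef_rot: [0.697, 0.717, -0.001, -0.001]
force: [-2.2, 0.3, 1.9]
gripper_width: 0.158
```

{"fn": "send_rows", "kwargs": {
  "motion": [
    [[0,0,0.1],[0,0,0]],
    [[0,0,0.4],[0,0,0]],
    [[0,0,0.7],[0,0,0]],
    [[0,0,1.0],[0,0,0]],
    [[0,0,1.0],[0,0,0]],
    [[0,0,1.0],[0,0,0]]
  ]
}}

```text
clock: 21.73
position: [0.3254, 0.6285, 0.1666]
eef_rot: [0.697, 0.717, 0.0, -0.001]
force: [0.6, -0.7, -4.0]
gripper_width: 0.158
```

Run:
```python
from h import *
from station import snapshot
import cv2
s=.553;yw=2.957
x=np.array([np.cos(yw)*np.cos(s),np.sin(yw)*np.cos(s),np.sin(s)]);y=np.array([-np.sin(yw),np.cos(yw),0]);z=np.cross(x,y)
f=np.array([.5683,.1982,.087])
print(x,y,z)
go(f+z*(.064+.06),Rtool(-z,-y),flip=False);print("pre",f+z*(.064+.06))
sn=snapshot("scene");cv2.imwrite("pics/scene17.png",cv2.resize(sn["pixels"][150:310,500:640,::-1],None,fx=3.5,fy=3.5))
```

```text
[-0.83649588  0.15618906  0.52524245] [-0.18354612 -0.9830111   0.        ] [ 0.51631915 -0.09640621  0.85095263]
t 21.73 pos [0.3254 0.6285 0.1666] z [-0.001  0.002 -1.   ] y [ 1.     0.028 -0.001] q [-0.54  0.83 -1.07  1.48  0.74  1.28 -1.66] F [ 0.6 -0.7 -4. ] w 0.158
shift [ 3.069 -4.422  0.26 ] turn [0.288 0.246 0.841]
pre [0.63232358 0.18624563 0.19251813]
```

View pics/scene17.png

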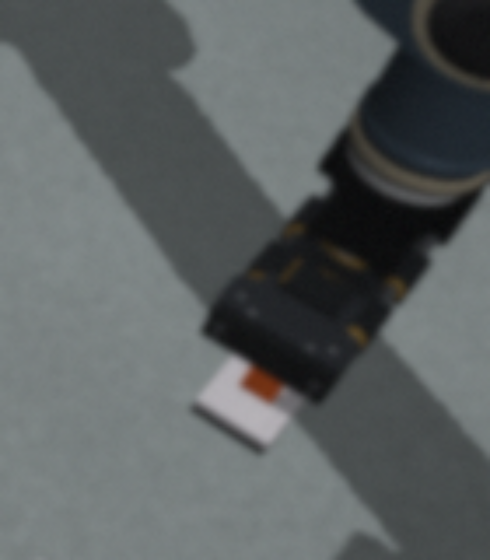

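{"fn": "send_rows", "kwargs": {
  "motion": [
    [[0,0,0.4],[0,0,0.07]],
    [[0.1,-0.2,0.8],[0,0,0.14]],
    [[0.3,-0.5,1.0],[0,0,0.21]],
    [[0.5,-0.9,1.0],[0,0,0.28]]
  ]
}}

```text
clock: 22.12
position: [0.3709, 0.5455, 0.2681]
eef_rot: [0.52, 0.854, 0.002, -0.002]
force: [0.9, 0.9, -2.5]
gripper_width: 0.155
```

{"fn": "send_rows", "kwargs": {
  "motion": [
    [[0.2,-0.3,0.3],[0,0,0.07]],
    [[0.4,-0.6,0.6],[0,0,0.14]],
    [[0.6,-0.8,0.6],[0,0,0.21]],
    [[0.7,-1.0,0.6],[0,0,0.28]]
  ]
}}

```text
clock: 22.45
position: [0.4469, 0.44, 0.3244]
eef_rot: [0.326, 0.946, -0.001, 0.001]
force: [2.0, 0.3, -4.0]
gripper_width: 0.155
```

```bash
cat > tgt.py <<'E'
from h import *
import sys
s=.553;yw=2.957
x=np.array([np.cos(yw)*np.cos(s),np.sin(yw)*np.cos(s),np.sin(s)]);y=np.array([-np.sin(yw),np.cos(yw),0]);z=np.cross(x,y)
f=np.array([.5683,.1982,.087])
go(f+z*(.064+float(sys.argv[1])),Rtool(-z,-y),flip=False)
o=get_obs();print("tool in stage",(np.stack([x,y,z])@(o["position"]-f)).round(4),"F stage",(np.stack([x,y,z])@o["force"]).round(1),"torque",o["torque"].round(2))
E
python3 tgt.py .12
python3 - <<'E'
from gp import *
from station import snapshot
s=snapshot("side");cv2.imwrite("pics/side18.png",s["pixels"][:,:,::-1])
s=snapshot("scene");g=gpf(s);print("cart",g(279,270,0),g(276,215,.2))
E
```

```text
t 22.45 pos [0.4469 0.44   0.3244] z [ 0.001 -0.003 -1.   ] y [ 0.616  0.788 -0.002] q [-0.04  0.67 -1.35  1.49  0.66  1.5  -0.47] F [ 2.   0.3 -4. ] w 0.155
shift [ 2.164 -2.595 -0.808] turn [0.148 0.325 0.296]
tool in stage [ 0.264  -0.2154  0.116 ] F stage [-3.7 -0.7 -2.4] torque [-0.07 -0.17 -0.  ]
cart [0.7899 0.1209 0.    ] [0.7734 0.1132 0.2   ]
```

View pics/side18.png

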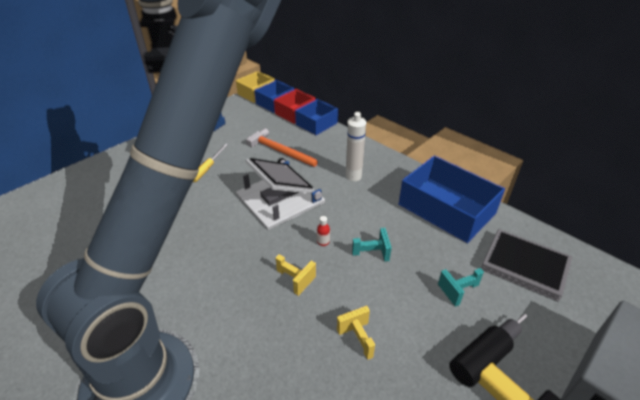

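{"fn": "send_rows", "kwargs": {
  "motion": [
    [[0.25,-0.3,0],[0.02,0.04,0.04]],
    [[0.5,-0.6,0],[0.04,0.08,0.07]],
    [[0.8,-0.95,0],[0.06,0.13,0.11]]
  ]
}}

```text
clock: 22.8
position: [0.5179, 0.3509, 0.3238]
eef_rot: [0.237, 0.965, 0.009, -0.113]
force: [0.4, 1.0, -3.2]
gripper_width: 0.156
```

{"fn": "send_rows", "kwargs": {
  "motion": [
    [[0.25,-0.3,0],[0.02,0.04,0.04]],
    [[0.5,-0.6,0],[0.03,0.08,0.07]],
    [[0.8,-0.95,0],[0.05,0.12,0.1]],
    [[0.8,-0.95,0],[0.05,0.12,0.1]]
  ]
}}

```text
clock: 23.13
position: [0.6091, 0.2467, 0.3169]
eef_rot: [0.169, 0.962, 0.014, -0.213]
force: [3.6, -2.8, -6.0]
gripper_width: 0.161
```

```bash
python3 tgt.py .12
```

```text
t 23.13 pos [0.6091 0.2467 0.3169] z [-0.405  0.1   -0.909] y [ 0.332  0.942 -0.044] q [ 0.24  0.92 -1.33  1.16  0.49  1.82  0.3 ] F [ 3.6 -2.8 -6. ] w 0.161
shift [ 0.542 -0.663 -0.734] turn [0.048 0.069 0.096]
tool in stage [ 0.0943 -0.0552  0.212 ] F stage [-6.6  2.1 -3. ] torque [-0.54 -1.3   0.06]
```

{"fn": "send_rows", "kwargs": {
  "motion": [
    [[0.2,-0.25,-0.1],[0.02,0.03,0.04]],
    [[0.4,-0.5,-0.3],[0.03,0.05,0.07]],
    [[0.54,-0.66,-0.5],[0.05,0.07,0.1]],
    [[0.54,-0.66,-0.73],[0.05,0.07,0.1]],
    [[0.54,-0.66,-0.73],[0.05,0.07,0.1]],
    [[0.54,-0.66,-0.73],[0.05,0.07,0.1]]
  ]
}}

```text
clock: 23.63
position: [0.6525, 0.1907, 0.2488]
eef_rot: [0.076, 0.959, 0.028, -0.273]
force: [0.2, 1.0, -3.2]
gripper_width: 0.155
```

```bash
python3 tgt.py .06
python3 - <<'E'
from gp import *
from station import snapshot
s=snapshot("side");cv2.imwrite("pics/side19.png",s["pixels"][:,:,::-1])
cv2.imwrite("pics/side19c.png",cv2.resize(s["pixels"][70:240,200:370,::-1],None,fx=3.5,fy=3.5))
s=snapshot("wrist");cv2.imwrite("pics/wrist19.png",s["pixels"][:,:,::-1])
E
```

```text
t 23.63 pos [0.6525 0.1907 0.2488] z [-0.519  0.094 -0.85 ] y [0.16  0.987 0.011] q [ 0.26  1.06 -1.29  1.07  0.53  1.92  0.58] F [ 0.2  1.  -3.2] w 0.155
shift [-0.202 -0.045 -0.563] turn [-0.007 -0.    -0.015]
tool in stage [ 0.0134 -0.0081  0.1819] F stage [-1.7 -1.  -2.8] torque [-0.15 -0.97 -0.06]
```

View pics/side19.png

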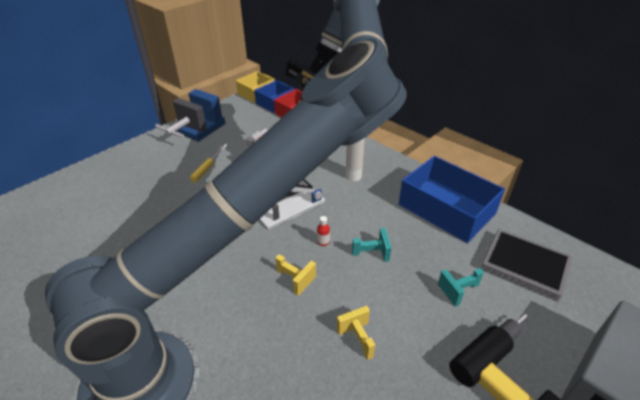

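View pics/side19c.png

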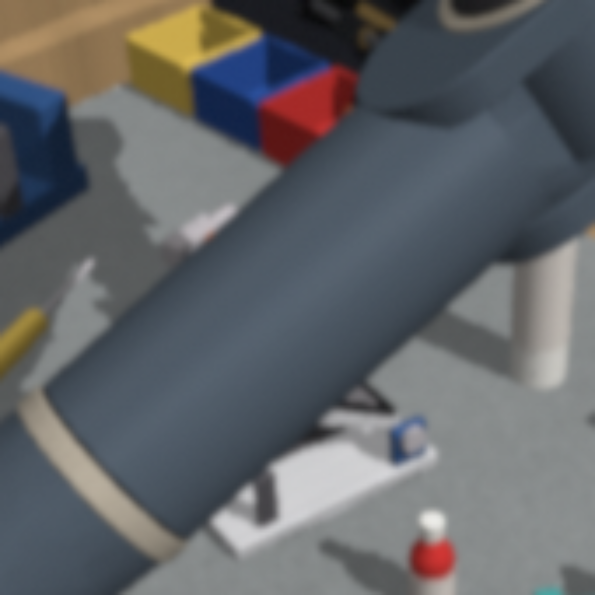

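View pics/wrist19.png

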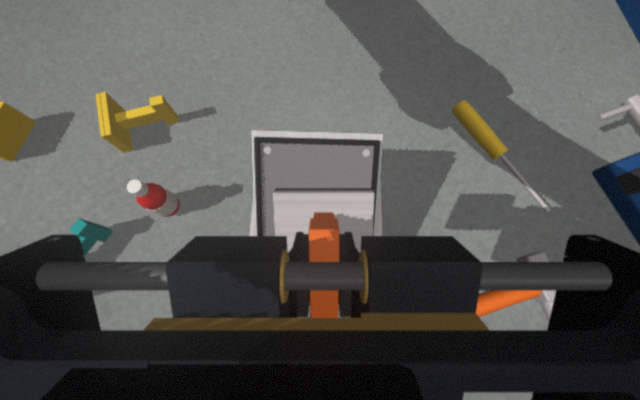

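{"fn": "send_rows", "kwargs": {
  "motion": [
    [[-0.05,-0.01,-0.15],[0,0,-0.005]],
    [[-0.1,-0.03,-0.3],[0,0,-0.01]],
    [[-0.2,-0.045,-0.5],[-0.005,0,-0.015]],
    [[-0.2,-0.045,-0.56],[-0.007,0,-0.015]],
    [[-0.2,-0.045,-0.56],[-0.007,0,-0.015]],
    [[-0.2,-0.045,-0.56],[-0.007,0,-0.015]]
  ]
}}

```text
clock: 24.23
position: [0.6337, 0.1868, 0.1974]
eef_rot: [0.088, 0.959, 0.027, -0.269]
force: [0.9, 0.5, -3.4]
gripper_width: 0.157
```

```bash
python3 tgt.py .02
```

```text
t 24.23 pos [0.6337 0.1868 0.1974] z [-0.511  0.099 -0.854] y [0.183 0.983 0.004] q [ 0.3   1.08 -1.28  1.19  0.55  1.8   0.55] F [ 0.9  0.5 -3.4] w 0.157
shift [-0.22   0.033 -0.389] turn [-0.002  0.004 -0.   ]
tool in stage [ 0.0015 -0.0008  0.1288] F stage [-2.5 -0.6 -2.5] torque [-0.14 -1.06 -0.05]
```

{"fn": "send_rows", "kwargs": {
  "motion": [
    [[-0.05,0.01,-0.1],[0,0,0]],
    [[-0.1,0.02,-0.2],[0,0,0]],
    [[-0.17,0.03,-0.3],[0,0.003,0]],
    [[-0.22,0.033,-0.39],[-0.002,0.004,0]],
    [[-0.22,0.033,-0.39],[-0.002,0.004,0]],
    [[-0.22,0.033,-0.39],[-0.002,0.004,0]]
  ]
}}

```text
clock: 24.73
position: [0.6111, 0.189, 0.156]
eef_rot: [0.089, 0.958, 0.024, -0.273]
force: [-0.1, -0.1, -3.3]
gripper_width: 0.156
```

```bash
python3 tgt.py 0.004
python3 - <<'E'
from gp import *
from station import snapshot
s=snapshot("scene")
cv2.imwrite("pics/scene20c.png",cv2.resize(s["pixels"][130:290,290:450,::-1],None,fx=3.7,fy=3.7))
s=snapshot("wrist");cv2.imwrite("pics/wrist20.png",s["pixels"][:,:,::-1])
E
```

```text
t 24.73 pos [0.6111 0.189  0.156 ] z [-0.519  0.095 -0.85 ] y [ 0.184  0.983 -0.002] q [ 0.33  1.1  -1.27  1.29  0.56  1.73  0.52] F [-0.1 -0.1 -3.3] w 0.156
shift [-0.077  0.026 -0.112] turn [ 0.001 -0.002  0.   ]
tool in stage [-0.001   0.0012  0.0818] F stage [-1.6  0.1 -2.9] torque [-0.19 -1.13  0.  ]
```

View pics/scene20c.png

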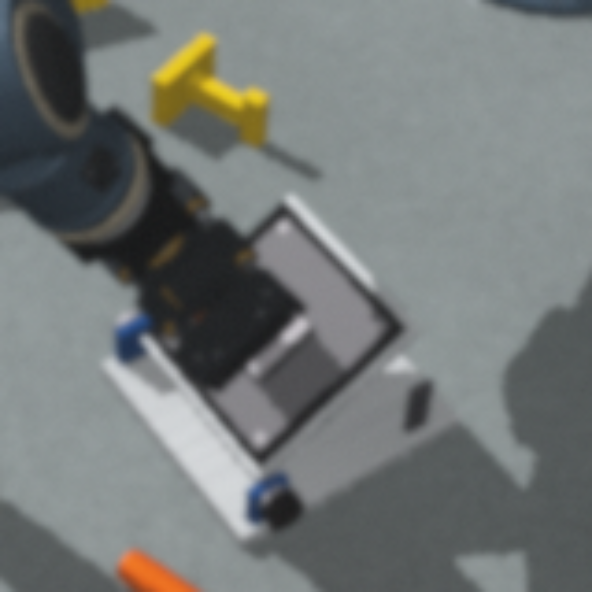

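View pics/wrist20.png

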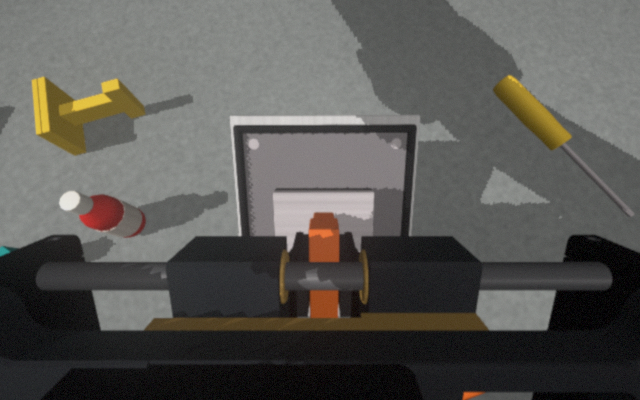

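{"fn": "send_rows", "kwargs": {
  "motion": [
    [[-0.03,0.003,-0.04],[0,0,0]],
    [[-0.05,0.005,-0.07],[0,0,0]],
    [[-0.07,0.005,-0.11],[0,0,0]],
    [[-0.07,0.005,-0.11],[0,0,0]]
  ]
}}

```text
clock: 25.17
position: [0.6038, 0.1893, 0.1446]
eef_rot: [0.089, 0.958, 0.024, -0.273]
force: [-0.3, 0.1, -4.1]
gripper_width: 0.161
```

```bash
python3 tgt.py 0.0
```

```text
t 25.17 pos [0.6038 0.1893 0.1446] z [-0.519  0.095 -0.849] y [ 0.184  0.983 -0.002] q [ 0.33  1.11 -1.27  1.32  0.56  1.7   0.52] F [-0.3  0.1 -4.1] w 0.161
shift [-0.025  0.027 -0.032] turn [ 0.001 -0.002  0.   ]
tool in stage [-0.0008  0.0022  0.0683] F stage [-1.9 -0.  -3.6] torque [-0.2  -1.01  0.02]
```

{"fn": "send_rows", "kwargs": {
  "motion": [
    [[-0.005,0.001,-0.009],[0,0,0]],
    [[-0.01,0.002,-0.017],[0,0,0]],
    [[-0.01,0.002,-0.017],[0,0,0]]
  ]
}}

```text
clock: 25.42
position: [0.6034, 0.1898, 0.1439]
eef_rot: [0.089, 0.958, 0.025, -0.273]
force: [-0.3, 0.2, -4.5]
gripper_width: 0.161
```

{"fn": "send_rows", "kwargs": {
  "motion": [
    [[-0.005,0.001,-0.009],[0,0,0]],
    [[-0.005,0.001,-0.009],[0,0,0]],
    [[-0.005,0.001,-0.009],[0,0,0]]
  ]
}}

```text
clock: 25.67
position: [0.603, 0.19, 0.1431]
eef_rot: [0.089, 0.958, 0.025, -0.273]
force: [0.3, 0.8, -3.6]
gripper_width: 0.16
```

```bash
python3 tgt.py 0.0
```

```text
t 25.67 pos [0.603  0.19   0.1431] z [-0.518  0.096 -0.85 ] y [ 0.184  0.983 -0.001] q [ 0.33  1.11 -1.27  1.32  0.56  1.7   0.51] F [ 0.3  0.8 -3.6] w 0.16
shift [-0.016  0.021 -0.016] turn [ 0.    -0.001  0.   ]
tool in stage [-0.0009  0.0017  0.0664] F stage [-2.1 -0.8 -3. ] torque [-0.16 -1.14 -0.  ]
```

{"fn": "send_rows", "kwargs": {
  "motion": [
    [[-0.005,0.001,-0.009],[0,0,0]],
    [[-0.01,0.002,-0.017],[0,0,0]],
    [[-0.01,0.002,-0.017],[0,0,0]]
  ]
}}

```text
clock: 25.92
position: [0.6021, 0.1901, 0.1415]
eef_rot: [0.089, 0.958, 0.025, -0.273]
force: [0.8, 0.2, -1.6]
gripper_width: 0.16
```

```bash
python3 tgt.py 0.0
```

```text
t 25.92 pos [0.6021 0.1901 0.1415] z [-0.518  0.096 -0.85 ] y [ 0.184  0.983 -0.001] q [ 0.33  1.11 -1.27  1.33  0.56  1.7   0.51] F [ 0.8  0.2 -1.6] w 0.16
shift [-0.007  0.019 -0.001] turn [ 0.    -0.001  0.001]
tool in stage [-0.0009  0.0017  0.0646] F stage [-1.4 -0.3 -1. ] torque [-0.18 -1.04  0.01]
```

{"fn": "send_rows", "kwargs": {
  "motion": [
    [[-0.005,0.001,-0.009],[0,0,0]],
    [[-0.005,0.001,-0.009],[0,0,0]],
    [[-0.005,0.001,-0.009],[0,0,0]]
  ]
}}

```text
clock: 26.17
position: [0.602, 0.1902, 0.1415]
eef_rot: [0.089, 0.958, 0.025, -0.272]
force: [3.0, -1.4, 3.9]
gripper_width: 0.156
```

```bash
python3 tgt.py 0.0
```

```text
t 26.17 pos [0.602  0.1902 0.1415] z [-0.517  0.097 -0.85 ] y [ 0.185  0.983 -0.   ] q [ 0.34  1.11 -1.27  1.33  0.56  1.69  0.51] F [ 3.  -1.4  3.9] w 0.156
shift [-0.006  0.019 -0.   ] turn [ 0.    -0.001  0.001]
tool in stage [-0.0008  0.0017  0.0645] F stage [-0.7  0.8  5.1] torque [-0.38 -0.73  0.21]
```

{"fn": "send_rows", "kwargs": {
  "motion": [
    [[-0.0025,0.0005,-0.004],[0,0,0]],
    [[-0.0025,0.0005,-0.004],[0,0,0]],
    [[-0.0025,0.0005,-0.004],[0,0,0]],
    [[-0.0025,0.0005,-0.004],[0,0,0]],
    [[-0.0025,0.0005,-0.004],[0,0,0]],
    [[-0.0025,0.0005,-0.004],[0,0,0]]
  ]
}}

```text
clock: 26.67
position: [0.6019, 0.1902, 0.1415]
eef_rot: [0.089, 0.958, 0.025, -0.272]
force: [2.8, -2.2, 5.5]
gripper_width: 0.158
```

```bash
python3 tgt.py 0.0
python3 - <<'E'
from gp import *
from station import snapshot
s=snapshot("wrist");cv2.imwrite("pics/wrist21.png",cv2.resize(s["pixels"][90:240,200:440,::-1],None,fx=3.3,fy=3.3,interpolation=cv2.INTER_CUBIC))
s=snapshot("scene");cv2.imwrite("pics/scene21.png",cv2.resize(s["pixels"][170:270,310:410,::-1],None,fx=6,fy=6,interpolation=cv2.INTER_CUBIC))
E
python3 tgt.py 0.0
```

```text
t 26.67 pos [0.6019 0.1902 0.1415] z [-0.517  0.097 -0.851] y [ 0.185  0.983 -0.   ] q [ 0.34  1.11 -1.27  1.33  0.56  1.69  0.51] F [ 2.8 -2.2  5.5] w 0.158
shift [-0.005  0.019 -0.   ] turn [ 0.    -0.     0.001]
tool in stage [-0.0007  0.0017  0.0645] F stage [0.3 1.6 6.3] torque [-0.48 -0.66  0.26]
t 26.77 pos [0.6019 0.1901 0.1415] z [-0.517  0.097 -0.851] y [ 0.185  0.983 -0.   ] q [ 0.34  1.11 -1.27  1.33  0.56  1.69  0.51] F [ 3.3 -2.2  6.3] w 0.157
shift [-0.006  0.019 -0.   ] turn [ 0.    -0.     0.001]
tool in stage [-0.0007  0.0017  0.0645] F stage [0.2 1.6 7.3] torque [-0.47 -0.67  0.21]
```

View pics/wrist21.png

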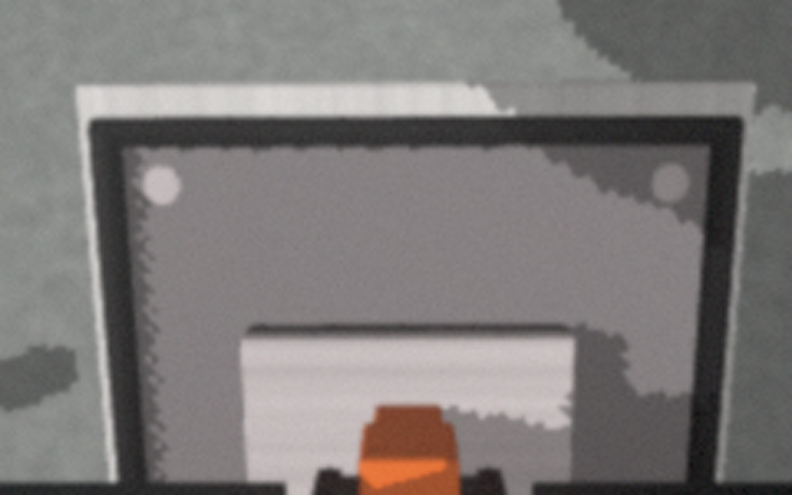

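View pics/scene21.png

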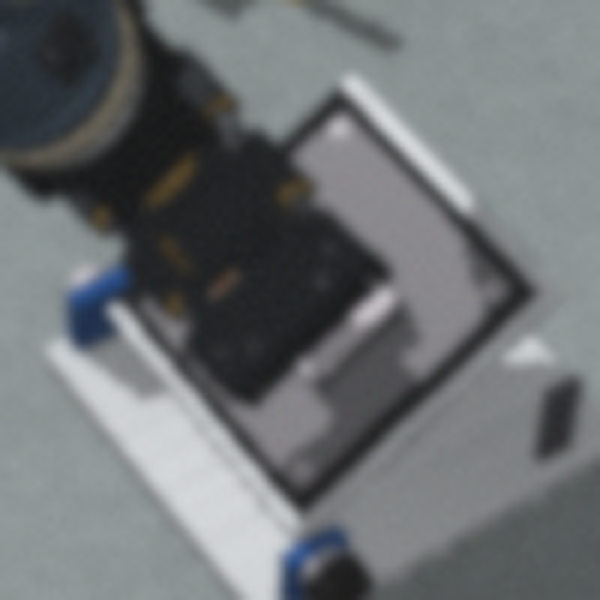

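Run:
```python
import fit
from fit import *
from scipy.spatial.transform import Rotation as R
from station import get_obs
C["wrist"]=snapshot("wrist")
ob=[(248.6,146.2),(402.8,145.3)]
inn=[(200+123/3.3-.3,90+148/3.3-.3),(200+710/3.3-.3,90+148/3.3-.3)]
for sl in(.52,.553,.585):
    o,Rm=stagepose([.6262,.1874,2.957,sl])
    o=np.array([.5683,.1982,.087])-Rm@[.075,0,.009]
    P=np.array([[.129,.054,.0095],[.129,-.054,.0095]])@Rm.T+o
    print(sl,(proj("wrist",P)-ob).round(1).tolist())
o=get_obs();Rt=R.from_quat(o["eef_rot"]).as_matrix()
p=o["position"]+Rt@[0,0,.0645]
P=[p+Rt@[.025,s*.035,-.014] for s in(-1,1)]
print("foot top edge",proj("wrist",P).round(1), "obs",(200+240/3.3,90+338/3.3),(200+575/3.3,90+338/3.3))
```

```text
0.52 [[1.1, -2.1], [0.3, -1.6]]
0.553 [[0.5, -1.9], [1.0, -1.4]]
0.585 [[-0.1, -1.7], [1.6, -1.2]]
foot top edge [[272.7 189.9]
 [375.6 189.8]] obs (272.72727272727275, 192.42424242424244) (374.24242424242425, 192.42424242424244)
```

```bash
python3 tgt.py 0.0; python3 -c "
from station import get_obs,hand_in
print(abs(get_obs()['qvel']).max());print(hand_in())"; python3 tgt.py 0.0
```

```text
t 26.92 pos [0.6019 0.1902 0.1415] z [-0.517  0.097 -0.851] y [ 0.185  0.983 -0.   ] q [ 0.34  1.11 -1.27  1.33  0.56  1.69  0.51] F [ 4.  -2.8  6.3] w 0.152
shift [-0.006  0.019 -0.   ] turn [ 0.    -0.     0.001]
tool in stage [-0.0007  0.0017  0.0645] F stage [-0.5  2.1  7.7] torque [-0.48 -0.63  0.27]
0.0015606245333688769
the job is handed in; nothing more can be done
None
the job is handed in; nothing more can be done
```

I handed the job in with the pad still gripped and pressed on the cover. All the forces below come from the wrist sensor, so they are estimates.

**What I did**
- I picked up the orange pad and laid it down again in clear space on the left. I then regripped it at a slant, stood it on its rubber face and let go.
- Wrist and scene pictures showed it standing upright by itself.
- I then took it by the T from above, lifted it, tilted it to the measured slope (about 0.553 rad), and pressed it on the middle of the cover with its long side along the hinge.

**Last checks, at 26.9 s**
- **Position:** the tool was within about 2 mm of the cover's middle and within about 0.01 rad of the measured face. The arm was at rest.
- **Pressure:** about 10 N. The sensor read 7.7 N along the cover's normal, plus about 2.9 N for the pad's weight, which I took from a reading just before contact.
- **Bystanders:** nothing near the arm's path looked moved in the late pictures, but I made no final position check on the bottle, cartridge, hammer and screwdriver.

**Checks that disagreed or were indirect**
- The wrist picture was off by about 2 px against the model for both the cover and the pad. An offset common to both is within the camera calibration error.
- On contact the measured moment changed by a few tenths of a N m. I put this down to about 2 N of sideways force rather than edge contact, because the tool did not sink further when I pressed harder. I did not check flushness any more directly than that.

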